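Put the filter plates away

ROBOT

A 6-joint arm with a two-finger parallel gripper is mounted at the origin on the work surface. World frame = base frame: x ahead of the robot, y to its left, z up, the work surface at z = 0. Lengths are in mm, angles in rad, forces in N, time in s.
With the tool pointing down it reaches from about 350 to 875 mm from the base axis. Payload 4.2 kg.
Tool frame: the origin (TCP) lies on the mounting face of the last link; the fingertips stand 173 mm ahead of it and the grasp point (between the pads) lies 155 mm ahead of it; z points along the fingers, y is the line along which they close (so a half turn about z gives the same grasp; the last joint's range is limited). The gripper opens to 85 mm and grips with 20 to 120 N. Pads are 22 mm wide; open, the fingers measure 114 mm over their backs; the gripper's body (76 mm by 85 mm) begins 54 mm behind the grasp point. The pads swing forward as they close: fully open they stand 13 mm farther back than shut.
Start: joints at [-1.08, 0.385, 0.008, 0, -1.194, -0.259], TCP at [143.599, -608.259, 404.712] pointing down, gripper open.
Joint ranges: [-3.14, 3.14], [-1.21, 2.06], [-1.07, 1.41], [-3.16, 2.05], [-2.99, -0.16], [-3.1, 3.1]. Speed limits (rad/s): [2.79, 2.79, 3.14, 3.14, 3.14, 3.14].

INTERFACE

Orientations are given as a unit quaternion [x, y, z, w].
In Python, from bench import arm gives the robot as it stands. The module is installed in compiled form; this text tells all that it offers.
- The arm moves only by the tool move_arm, never from a script. Its arguments are lists of equal length, an entry for each row: "fingers": the finger opening in mm, from 0 to 85.4; "travel": the shift along the tool's x, y, z in mm, a list of three; "dr": the turn, a rotation vector about the tool's x, y, z in rad, a list of three. A call has 1 to 10 rows; each row is the pose to reach, as a shift and turn from the pose commanded when the call began, along the tool's axes at that moment; what a row does not reach only later rows make up. A row lasts 1/10 s, in which the tool goes at most 50 mm and 8.59 degrees, less where a joint would pass 70% of its speed; a pose out of reach is approached as far as the arm can. A call with a gripper value outside its range is refused whole. The fingers move at their own pace and stop on an object; the grip force is fixed at half the most. Time passes only in rows, so rows that repeat a pose let the fingers close. It gives the time, the measured TCP pose, the force, the opening and the grip force at its end, in the units of the state.
- arm.read_state(): the state, without advancing time (a new reading comes with each control period).
- arm.get_image(name): name is "scene" or "top"; returns the picture (480x640x3 uint8, red, green, blue); there is no depth.
- arm.camera_model(name): a dict with "intrinsics" (3x3 intrinsics, pixels), "k1" (the pictures are not rectified: a ray, as slopes to the right and down, at radius r is drawn at 1 + k1 r^2 times it, then the intrinsics apply), "pose" (4x4, takes a point from camera to world coordinates). Camera axes: x right, y up, looking along -z (the intrinsics and any distortion apply to the point x, -y, -z); pixel columns grow to the right and rows downward; lengths in mm; the calibration is good to about 2 mm. A picture is of the moment at which its call begins. camera_model takes no time and is no camera call.
- arm.job_done(): hands the job in; it is judged then, once.
The state is a dict: "clock": time; "joints": joint angles; "joint_vel": joint speeds; "joint_efforts": joint torques, N m; "position": TCP position; "ee_rot": TCP orientation; "contact_force": force on the tool from outside, world axes, zero at the start; "wrist_torque": the same for the moment, N m; "gripper_width": finger opening in mm; "grasp_force": force on a finger pad.
Only numpy, scipy, OpenCV 4.12 (cv2) and the standard library are available. Lean on these libraries where they do the work, as an engineer would, in place of code of your own. Each camera call takes 0.05 s, during which the arm holds its last target. There are 200 camera calls.

TASK

The coated filter plates on the white drying rack are dry. Pull the filter cabinet's drawer right out, and with the spatula carry each plate to it and lay it flat in the bay of its own colour, never touching a plate with the gripper or arm. Then push the drawer fully home, put the spatula back on its stand with its eye over the brass peg and its blade on the mat, and leave everything else alone.

Things in the scene. Friction and masses are not known exactly. Their poses are not given: they have to be found in the camera images.
- spatula: Cranked steel spatula, blue handle, 0.16 kg, starts parked on the stand. Origin under its blade's centre; x points from handle to blade tip. Flat blade 80 (x -40 to 40) x 40 x 2.5 mm. A 16 mm wide neck climbs from the blade's rear edge (x -40, z 3) to x -78, z 53. Level bar handle: x -188 to -70, 18 wide (y), z 48 to 62. Balances near x -60.
- spatula_grip (a point): Place to grip the spatula: on the handle's front part, at x -90, z +55 mm in the spatula's frame; pinch across the 18 mm width (y) from above.
- spatula_eye (a point): Centre of the eye at the end of the handle, a vertical hole 18 mm across in a steel plate 36 x 36 x 6 mm; at x -205, z +55 mm in the spatula's frame (plate z 52 to 58).
- stand: Fixed spatula stand: aluminium strip with a black rubber mat 110 x 110 x 4 mm and a steel post at the other end. Origin on the table under the mat's centre; x points from post to mat. Parked, the spatula's blade lies flat on the mat, its centre over the origin with x axes alike, and its eye sits round the peg on the collar.
- peg_collar (a point): Top of the steel collar (26 mm across) on the stand's post, at x -205, z +56 mm of the stand. The eye plate rests on it, so the eye's centre then lies 3 mm above. From it the brass peg stands 26 mm up, 8 mm thick with a tapered tip.
- rack: Fixed white drying rack 145 (x) x 276 x 32 mm. Origin on the table at the middle of its open front edge; x points to its back. Three bays, centre lines y -90, 0, 90. Plates lie on side ledges 22 high; between them a channel 54 wide, floor 6 high, open to the front. Pockets 84 wide, x 10 to 135, walls 32 high; lugs 4 mm high on the front of the ledges. Plates lie in any bay, anywhere along it.
- plate_amber: Amber coated glass filter plate with a thin black edge line, 75 x 75 x 5 mm, about 70 g. Origin at the centre of its underside, z up. None if it is absent today.
- plate_green: Green coated filter plate, the same in size. None if absent.
- plate_violet: Violet coated filter plate, the same in size. None if absent.
- drawer (a joint): Opening of the filter cabinet's drawer, m: 0 fully home, 0.12 fully out; it starts 0.05 to 0.07 out. It slides stiffly (about 2.5 N), stays where it is left and stops dead at both ends. The bays are clear of the cabinet from 0.10.
- drawer_front (a point): Middle of the outer face of the drawer's grey front, 60 mm up, in the middle cut-out; x points into the cabinet, the way to push. Front 10 thick, 296 wide, 12 to 93 mm high, solid up to 40; above, a 56 mm wide cut-out at each bay leaves uprights 34 wide centred at y -45 and 45 (hook one from behind to pull). Below, at height 24, a bar handle 100 mm long stands out 18 mm.
- bay_amber (a point): Drawer bay with the amber stripe along its floor: centre of its pocket at the height of its ledges (56 mm above the table), where a plate's underside lies. x points into the cabinet. Channel 54 wide between the ledges, floor 16 mm below them, open to the front through the cut-out. Pocket 84 wide (y) x 95 long (x), side walls 12 mm above the ledges (68 mm above the table).
- bay_green (a point): The same for the middle bay, with the green stripe.
- bay_violet (a point): The same for the bay with the violet stripe.
- cabinet: Fixed white filter cabinet, 170 deep, 300 wide, 100 mm high. Origin on the table, 130 mm in front of the middle of its front face; x points into the cabinet.
- brick: Bystander: black power brick 165 x 70 x 36 mm. Origin under its centre.
- lens_tube: Bystander: small lens tube, 31 mm across, 45 mm high, standing on the cabinet. Origin under its centre.
- clamp: Bystander: steel table clamp with a screw, 75 x 20 x 24 mm. Origin under its centre.
Things that resemble listed ones, but are neither listed nor needed, are in the scene too. There is more than one size of the plate_green; the job needs the middle-sized.

How it is judged:
By the outcome, as a careful person would: the job done as asked, in the order asked, and still so for the second after the job is handed in, with the robot touching nothing.
Of plate_amber, plate_green, plate_violet only 2 to 3 are there at a start; the rules pass over those that are not, and their reading is None.
At some moment in a run one of plate_amber, plate_green, plate_violet, spatula may be knocked a few centimetres aside while the robot is not near it.
It also fails if it takes over 210 s, if anything falls off the work surface, if the arm or the gripper's body presses on something with over 40 N, if the wrist force passes 120 N, or if a joint passes its speed limit or range.

## Working session

There is one attempt and no reset: what is moved stays moved. The work goes in short steps, Python scripts to look and compute and a tool call to move; the robot and the scene stay as the last step left them, time stands still between calls to the robot, and variables do not carry over. Pictures are saved under pics/ and viewed, at most 14 in all, crops included, and the job is handed in when it is done.

Besides the shell and the picture viewer there is one more tool, called after ">>>" as name(argument=value, ...) on one line, values as JSON. move_arm: Moves the arm, as the interface text tells. Its arguments: {"type":"object","properties":{"fingers":{"type":"array","items":{"type":"number"}},"travel":{"type":"array","items":{"type":"array","items":{"type":"number"}}},"dr":{"type":"array","items":{"type":"array","items":{"type":"number"}}}},"required":["fingers","travel","dr"]}

```bash
mkdir -p pics; python3 - <<'E'
from bench import arm
import cv2
print(arm.read_state())
for n in("scene","top"):
    im=arm.get_image(n); cv2.imwrite(f"pics/{n}0.png",im[:,:,::-1]); m=arm.camera_model(n); print(n,m)
E
```

```text
{'clock': 0.0, 'joints': array([-1.08040052e+00,  3.85584219e-01,  6.61841963e-03, -5.07592651e-04,
       -1.19397873e+00, -2.58571893e-01]), 'joint_vel': array([-0.00011894, -0.00068387,  0.00033913,  0.000695  , -0.00050005,
        0.00097138]), 'joint_efforts': array([-8.83597804e-04, -3.92288160e+01,  1.88394642e+01,  4.18623894e+00,
       -4.67259626e-03,  1.50443125e-06]), 'position': array([ 143.56995631, -608.08110768,  403.60028073]), 'ee_rot': array([-1.15559489e-01,  9.93299952e-01,  1.08594860e-03, -1.73356081e-04]), 'contact_force': array([ 0.27991586,  0.52899696, -0.23112008]), 'wrist_torque': array([-0.00580071,  0.06939954,  0.07427968]), 'grasp_force': 0.0, 'gripper_width': 85.3365844765117}
scene {'intrinsics': array([[614.61249244,   0.        , 319.1558343 ],
       [  0.        , 614.61249244, 242.8839034 ],
       [  0.        ,   0.        ,   1.        ]]), 'k1': 0.04005779454911555, 'pose': array([[ 6.14935386e-01, -4.32973104e-01,  6.59081757e-01,
         1.46597465e+03],
       [ 7.88202059e-01,  3.11685831e-01, -5.30650032e-01,
        -7.23708735e+02],
       [ 2.43307466e-02,  8.45805080e-01,  5.32936939e-01,
         8.16196254e+02],
       [ 0.00000000e+00,  0.00000000e+00,  0.00000000e+00,
         1.00000000e+00]])}
top {'intrinsics': array([[596.86248558,   0.        , 326.84310203],
       [  0.        , 596.86248558, 241.29479308],
       [  0.        ,   0.        ,   1.        ]]), 'k1': -0.11930315802192029, 'pose': array([[-2.47053872e-02,  9.79299967e-01, -2.00901014e-01,
         3.05632582e+02],
       [-9.99685778e-01, -2.50537810e-02,  8.08643562e-04,
        -6.22517516e+00],
       [-4.24142540e-03,  2.00857865e-01,  9.79611213e-01,
         1.35809450e+03],
       [ 0.00000000e+00,  0.00000000e+00,  0.00000000e+00,
         1.00000000e+00]])}
```

View pics/scene0.png

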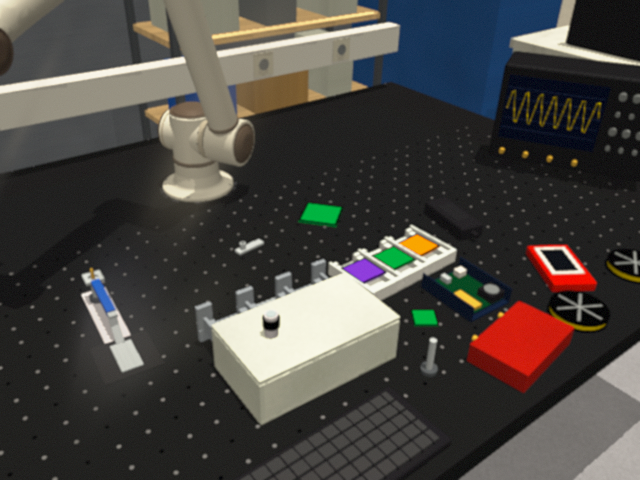

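View pics/top0.png

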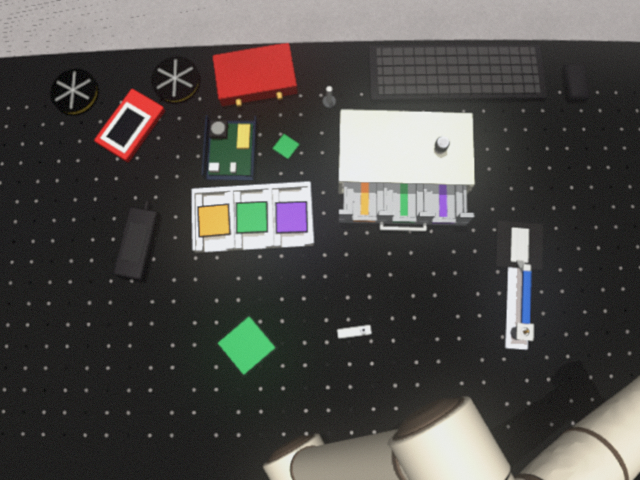

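Top view: in the rack are amber (213,220), green (252,217) and violet (292,217). Green candidates are the rack plate (252,217), a small one (286,146) and a big one (246,345). The spatula's blade is at (520,245) and its eye at (526,332). The cabinet is at (407,148), with the drawer front near row 215.

```bash
cat > h.py <<'E'
import numpy as np, cv2
from bench import arm
from scipy.spatial.transform import Rotation as R
M={n:arm.camera_model(n) for n in("scene","top")}
def ray(n,uv):
    m=M[n];K=m["intrinsics"];k1=m["k1"]
    d=np.atleast_2d((np.asarray(uv,float)-[K[0,2],K[1,2]])/K[0,0]); s=d.copy()
    for _ in range(20): s=d/(1+k1*(s**2).sum(1,keepdims=True))
    v=np.c_[s[:,0],-s[:,1],-np.ones(len(s))]@m["pose"][:3,:3].T
    return m["pose"][:3,3],v
def onplane(n,uv,z):
    o,v=ray(n,uv); return o+v*((z-o[2])/v[:,2:])
def proj(n,p):
    m=M[n];K=m["intrinsics"];q=(np.atleast_2d(p)-m["pose"][:3,3])@m["pose"][:3,:3]
    s=np.c_[q[:,0],-q[:,1]]/-q[:,2:]; s=s*(1+m["k1"]*(s**2).sum(1,keepdims=True))
    return s*K[0,0]+[K[0,2],K[1,2]]
def tri(a,b):
    o1,v1=ray("top",a);o2,v2=ray("scene",b);v1=v1[0];v2=v2[0]
    t=np.linalg.lstsq(np.c_[v1,-v2],o2-o1,rcond=None)[0]
    p,q=o1+v1*t[0],o2+v2*t[1]; return (p+q)/2,np.linalg.norm(p-q)
def grab(n): return arm.get_image(n)
def blob(im,f,roi):
    """largest blob of mask f(hsv) inside roi x0,y0,x1,y1 -> contour in full px"""
    x0,y0,x1,y1=roi; h=cv2.cvtColor(im,cv2.COLOR_RGB2HSV)[y0:y1,x0:x1]
    c,_=cv2.findContours(f(h).astype(np.uint8),cv2.RETR_EXTERNAL,cv2.CHAIN_APPROX_NONE)
    return max(c,key=cv2.contourArea)[:,0,:]+[x0,y0]
def rect(n,cnt,z):
    p=onplane(n,cnt,z)[:,:2].astype(np.float32); r=cv2.minAreaRect(p)
    return r
def crop(im,roi,k,name):
    x0,y0,x1,y1=roi; cv2.imwrite(name,cv2.resize(im[y0:y1,x0:x1,::-1],None,fx=k,fy=k,interpolation=cv2.INTER_CUBIC))
E
python3 - <<'E'
from h import *
t=grab("top"); s=grab("scene"); cv2.imwrite("pics/t.png",t[:,:,::-1]);cv2.imwrite("pics/s.png",s[:,:,::-1])
roi=(190,175,320,260)
sat=lambda lo,hi:(lambda h:(h[...,0]>=lo)&(h[...,0]<=hi)&(h[...,1]>120)&(h[...,2]>70))
for nm,lo,hi in(("amber",12,28),("green",50,85),("violet",120,145)):
    print(nm,rect("top",blob(t,sat(lo,hi),roi),27))
for nm,r,z in(("small",(265,125,310,165),5),("big",(205,305,290,385),5)):print(nm,rect("top",blob(t,sat(50,85),r),z))
wh=lambda h:(h[...,2]>130)
print("rack",rect("top",cv2.convexHull(blob(t,wh,(180,170,325,260)))[:,0],32))
print("cab",rect("top",blob(t,wh,(330,100,480,185)),100))
print("blade",rect("top",blob(t,wh,(500,222,540,262)),6.5))
b=blob(t,lambda h:(h[...,0]>95)&(h[...,0]<125)&(h[...,1]>130)&(h[...,2]>60),(495,250,545,350)); print("handle",rect("top",b,66))
h=cv2.cvtColor(s,cv2.COLOR_RGB2HSV)
a=cv2.resize(t[170:265,330:480,::-1],None,fx=5,fy=5,interpolation=cv2.INTER_CUBIC)
cv2.imwrite("pics/dr.png",a)
a=cv2.resize(t[215:355,485:555,::-1],(300,600),interpolation=cv2.INTER_CUBIC)
b=cv2.resize(s[260:380,70:160,::-1],(450,600),interpolation=cv2.INTER_CUBIC)
cv2.imwrite("pics/sp.png",np.hstack([a,b]))
E
```

```text
amber ((635.66162109375, 253.166259765625), (69.00225830078125, 68.54789733886719), 3.6960930824279785)
green ((640.7372436523438, 164.76712036132812), (66.90804290771484, 66.88011932373047), 0.40660133957862854)
violet ((638.649658203125, 73.03538513183594), (67.09288787841797, 66.90221405029297), 0.7421403527259827)
small ((819.70361328125, 85.94666290283203), (47.64551544189453, 47.54953384399414), 53.60737991333008)
big ((350.0923767089844, 180.3897705078125), (94.42755126953125, 94.86183166503906), 39.33885955810547)
rack ((641.0159912109375, 164.1492919921875), (153.0165557861328, 278.5587158203125), 1.9803932905197144)
cab ((774.2192993164062, -190.67098999023438), (302.1860656738281, 178.1891632080078), 87.57466125488281)
blade ((564.0744018554688, -456.9834289550781), (40.81187438964844, 81.41889190673828), 84.68010711669922)
handle ((435.5025939941406, -442.5110778808594), (19.641393661499023, 112.80693817138672), 83.4580307006836)
```

View pics/dr.png

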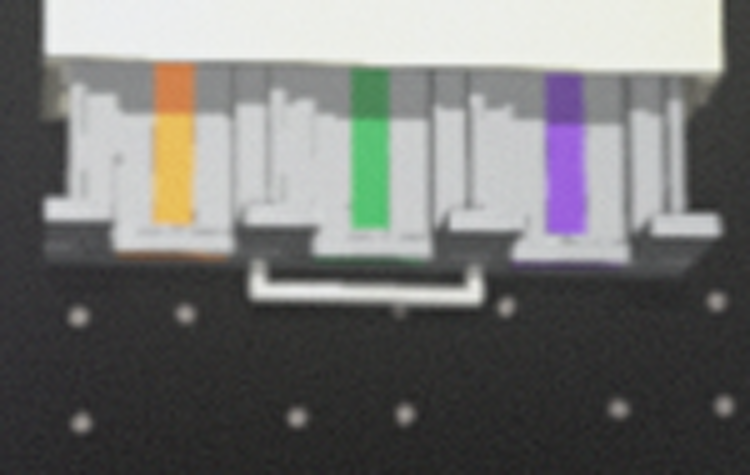

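View pics/sp.png

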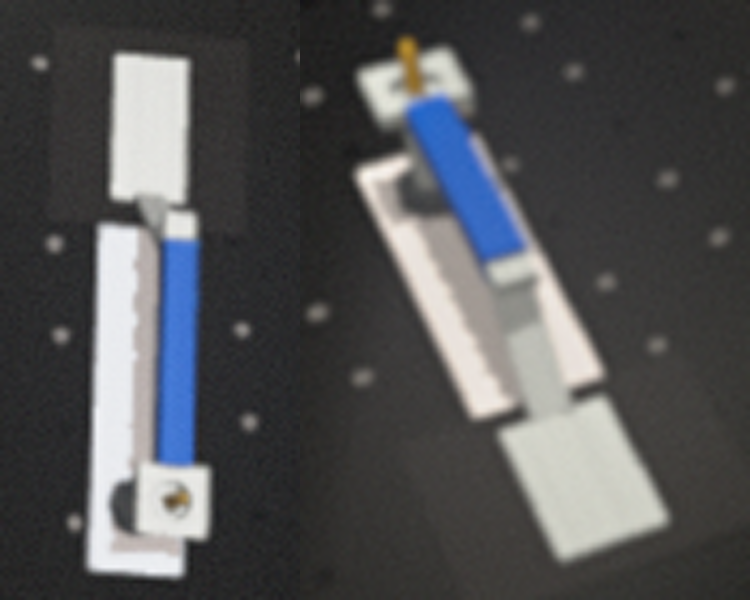

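Crops: the drawer's uprights are visible, with amber at left, green in the middle and violet at right. The bar handle is at top px (403,227). The spatula is parked with its eye round the brass peg at top px (526,332). The rack green measures about 67 mm (colour only, plus its edge line), which makes it the middle size. The small one is 48 and the big one 95, so the choice is the rack plates.

```bash
python3 - <<'E'
from h import *
t=cv2.imread("pics/t.png")[:,:,::-1]; s=cv2.imread("pics/s.png")[:,:,::-1]
P=lambda x,y:(330+x/5-.4,170+y/5-.4)
print("cab front corners z100",onplane("top",[P(45,57),P(722,72)],100)[:,:2].round(1))
print("back corners",onplane("top",[(339.5,110.5),(473,113)],100)[:,:2].round(1))
print("front outer top edge z93",onplane("top",[P(45,220),P(112,222),P(245,224),P(313,225),P(448,230),P(515,231),P(652,235),P(720,237)],93)[:,:2].round(1))
print("stripes z40",onplane("top",[P(174,150),P(371,150),P(564,150)],40)[:,:2].round(1))
# eye plate from top: white square at z62
print("eye",onplane("top",[(525.2,332)],62))
a=cv2.resize(t[175:260,185:320,::-1],(800,504),interpolation=cv2.INTER_CUBIC)
cv2.imwrite("pics/rk.png",a)
E
```

```text
cab front corners z100 [[ 698.3  -36.5]
 [ 684.6 -335.8]]
back corners [[ 865.4  -43.4]
 [ 853.6 -347.7]]
front outer top edge z93 [[ 626.2  -34.5]
 [ 624.5  -63.7]
 [ 622.2 -121.8]
 [ 621.  -151.6]
 [ 617.3 -210.7]
 [ 616.1 -240.2]
 [ 612.9 -300.7]
 [ 611.3 -330.8]]
stripes z40 [[ 671.1  -95.7]
 [ 669.  -186. ]
 [ 666.9 -275.1]]
eye [[ 358.44135998 -434.88745365   62.        ]]
```

View pics/rk.png

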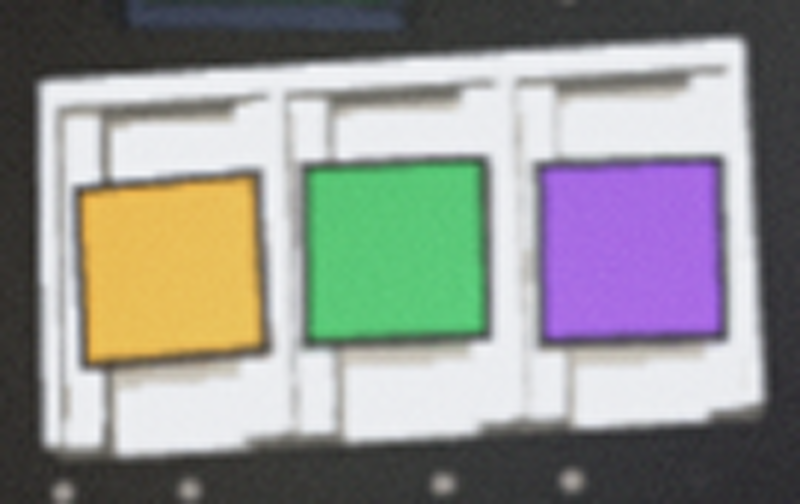

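The plates lie at the middle-ish of each bay, the open front faces the robot, and the drawer is about 63 mm open. Next: move behind the uprights and hook them.

```bash
cat >> h.py <<'E'
def plan(pos,yaw,st=None):
    st=st or arm.read_state(); p=np.array(st["position"]);r=R.from_quat(st["ee_rot"])
    c,s=np.cos(np.radians(yaw)),np.sin(np.radians(yaw))
    T=R.from_matrix(np.array([[-c,-s,0],[-s,c,0],[0,0,-1]]))
    print("pos",p.round(1),"F",st["contact_force"].round(1),"w",round(st["gripper_width"],1),"t",round(st["clock"],1),"-> travel",r.inv().apply(np.array(pos)-p).round(1),"dr",(r.inv()*T).as_rotvec().round(4),"to",np.round(pos,1))
    return T
E
python3 -c "
from h import *
plan((647,-184.3,320),-2.7)"
```

```text
pos [ 143.6 -608.2  404. ] F [0.8 0.  0.2] w 85.3 t 0.2 -> travel [-587.3  296.8   84.4] dr [ 0.0013 -0.0003  0.2788] to [ 647.  -184.3  320. ]
```

>>> move_arm(fingers=[85,85,85,85,85,85,85,85,85,85], travel=[[-40,20,5],[-80,40,10],[-125,63,17],[-170,86,24],[-215,109,31],[-260,131,38],[-305,154,45],[-350,177,52],[-395,200,56],[-435,220,60]], dr=[[0,0,0.03],[0,0,0.06],[0,0,0.09],[0,0,0.12],[0,0,0.15],[0,0,0.18],[0,0,0.21],[0,0,0.24],[0,0,0.26],[0,0,0.279]])

```text
clock: 1.2
position: [516.7, -293.3, 344.6]
ee_rot: [0.024, 1.0, 0.0, -0.0]
contact_force: [0.7, -1.2, -0.2]
gripper_width: 85.2
grasp_force: 0.0
```

```bash
python3 -c "
from h import *
plan((647,-184.3,320),-2.7)"
```

```text
pos [ 516.7 -293.3  344.6] F [ 0.7 -1.2 -0.2] w 85.2 t 1.2 -> travel [-125.   115.1   24.6] dr [ 0.     -0.0003 -0.0006] to [ 647.  -184.3  320. ]
```

>>> move_arm(fingers=[85,85,85,85,85,85,85,85,85,85], travel=[[-31,28,6],[-62,57,12],[-94,86,18],[-125,115,25],[-125,115,40],[-125,115,55],[-125,115,70],[-125,115,80],[-125,115,80],[-125,115,80]], dr=[[0,0,0],[0,0,0],[0,0,0],[0,0,0],[0,0,0],[0,0,0],[0,0,0],[0,0,0],[0,0,0],[0,0,0]])

```text
clock: 2.2
position: [645.9, -186.2, 265.1]
ee_rot: [0.024, 1.0, -0.0, 0.0]
contact_force: [0.2, -0.9, -0.1]
gripper_width: 85.3
grasp_force: 0.0
```

```bash
python3 -c "
from h import *
plan((647,-184.3,246),-2.7)
im=grab('scene');t=grab('top')
cv2.imwrite('pics/hook.png',np.hstack([cv2.resize(im[230:380,190:390,::-1],(400,300)),cv2.resize(t[150:300,320:520,::-1],(400,300))]))"
```

```text
pos [ 645.9 -186.2  265.1] F [ 0.2 -0.9 -0.1] w 85.3 t 2.2 -> travel [-1.   2.  19.1] dr [-0.0004  0.0002 -0.    ] to [ 647.  -184.3  246. ]
```

View pics/hook.png

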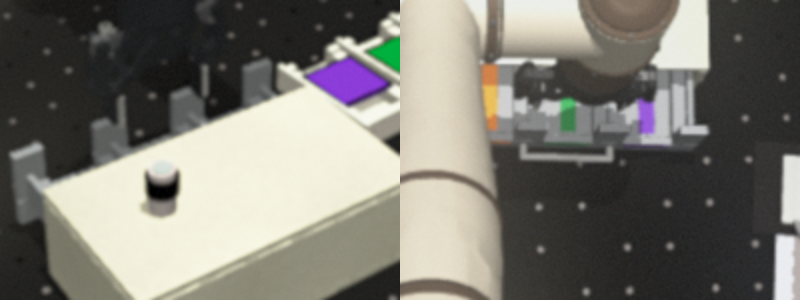

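The gripper hangs behind the front's uprights, with its fingers near top px (455,190) and (480,190). I'll descend and pull.

>>> move_arm(fingers=[85,85,85,85,85,85,85,85,85,85], travel=[[-1,2,8],[-1,2,16],[-1,2,20],[-1,2,20],[4,2,20],[9,2,20],[14,2,20],[19,2,20],[24,2,20],[29,2,20]], dr=[[0,0,0],[0,0,0],[0,0,0],[0,0,0],[0,0,0],[0,0,0],[0,0,0],[0,0,0],[0,0,0],[0,0,0]])

```text
clock: 3.3
position: [616.7, -182.7, 245.2]
ee_rot: [0.024, 1.0, -0.0, 0.001]
contact_force: [2.5, -0.0, -1.4]
gripper_width: 85.0
grasp_force: 1.4
```

>>> move_arm(fingers=[85,85,85,85,85,85,85], travel=[[5,0,0],[10,0,0],[15,0,0],[20,0,0],[25,0,0],[29,0,0],[29,0,0]], dr=[[0,0,0],[0,0,0],[0,0,0],[0,0,0],[0,0,0],[0,0,0],[0,0,0]])

```text
clock: 4.0
position: [587.0, -181.3, 244.8]
ee_rot: [0.024, 1.0, 0.0, -0.001]
contact_force: [1.1, -0.6, 0.4]
gripper_width: 85.3
grasp_force: 0.4
```

>>> move_arm(fingers=[85,85,85,85,85], travel=[[3,0,0],[5,0,0],[7,0,0],[8,0,0],[8,0,0]], dr=[[0,0,0],[0,0,0],[0,0,0],[0,0,0],[0,0,0]])

```text
clock: 4.5
position: [580.0, -181.0, 244.8]
ee_rot: [0.024, 1.0, -0.0, 0.0]
contact_force: [2.5, -0.4, 0.3]
gripper_width: 84.7
grasp_force: 1.4
```

>>> move_arm(fingers=[85,85,85,85,85], travel=[[2,0,0],[3,0,0],[4,0,0],[5,0,0],[5,0,0]], dr=[[0,0,0],[0,0,0],[0,0,0],[0,0,0],[0,0,0]])

```text
clock: 5.0
position: [578.0, -180.7, 245.2]
ee_rot: [0.024, 1.0, -0.0, 0.006]
contact_force: [12.6, -0.8, -6.5]
gripper_width: 84.9
grasp_force: 6.1
```

>>> move_arm(fingers=[85,85,85,85,85,85,85], travel=[[-8,0,0],[-12,0,0],[-12,0,-10],[-12,0,-40],[-12,0,-70],[-12,0,-90],[-12,0,-90]], dr=[[0,0,0],[0,0,0],[0,0,0],[0,0,0],[0,0,0],[0,0,0],[0,0,0]])

```text
clock: 5.7
position: [587.0, -181.5, 339.1]
ee_rot: [0.023, 1.0, -0.0, 0.003]
contact_force: [0.9, 0.4, -0.0]
gripper_width: 84.8
grasp_force: 0.0
```

```bash
python3 -c "
from h import *
plan((474.6,-447,300),-6.2)"
```

```text
pos [ 587.  -181.5  339.1] F [ 0.9  0.4 -0. ] w 84.8 t 5.7 -> travel [ 100.1 -270.5   38.7] dr [-0.0007  0.0062  0.0615] to [ 474.6 -447.   300. ]
```

>>> move_arm(fingers=[85,80,70,60,50,50,50,50,50], travel=[[14,-39,5],[28,-77,11],[42,-116,16],[57,-154,22],[72,-193,28],[86,-232,33],[100,-270,38],[100,-270,38],[100,-270,38]], dr=[[0,0,0.01],[0,0,0.02],[0,0.002,0.03],[0,0.004,0.04],[0,0.006,0.05],[0,0.006,0.055],[0,0.006,0.061],[0,0.006,0.061],[0,0.006,0.061]])

```text
clock: 6.6
position: [473.1, -446.7, 295.6]
ee_rot: [0.055, 0.998, 0.001, -0.004]
contact_force: [-0.0, 0.5, 0.4]
gripper_width: 50.1
grasp_force: 0.0
```

```bash
python3 - <<'E'
from h import *
plan((474.6,-447,214),-6.2)
t=grab('top')
sat=lambda lo,hi:(lambda h:(h[...,0]>=lo)&(h[...,0]<=hi)&(h[...,1]>120)&(h[...,2]>70))
wh=lambda h:(h[...,2]>130)
print("blade",rect("top",blob(t,wh,(500,222,540,262)),6.5))
for nm,lo,hi in(("amber",12,28),("green",50,85),("violet",120,145)): print(nm,rect("top",blob(t,sat(lo,hi),(190,175,320,260)),27))
cv2.imwrite('pics/t2.png',np.hstack([cv2.resize(t[160:270,320:480,::-1],(480,330)),cv2.resize(t[210:350,470:570,::-1],(236,330))]))
E
```

```text
pos [ 473.1 -446.7  295.6] F [-0.   0.5  0.4] w 50.1 t 6.6 -> travel [-2.3 -0.2 81.5] dr [ 0.0014 -0.0087 -0.0023] to [ 474.6 -447.   214. ]
blade ((571.3409423828125, -453.35296630859375), (84.39270782470703, 98.02325439453125), 85.28193664550781)
amber ((635.5877685546875, 252.7241973876953), (70.21698760986328, 67.5297622680664), 1.176011085510254)
green ((640.7344360351562, 164.7425537109375), (66.749267578125, 66.93108367919922), 0.4049011170864105)
violet ((638.24072265625, 72.54501342773438), (66.56330871582031, 66.69271087646484), 89.59112548828125)
```

View pics/t2.png

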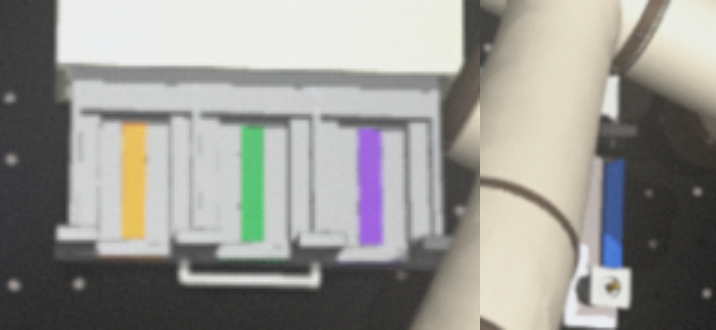

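The drawer is fully out, with pocket end walls visible behind the stripes. The gripper is over the blue handle at about top px (527,265). I'll descend and grip.

>>> move_arm(fingers=[50,50,50,50,50,50,50], travel=[[-2,0,10],[-2,0,25],[-2,0,40],[-2,0,55],[-2,0,70],[-2,0,81],[-2,0,81]], dr=[[0.001,-0.008,-0.002],[0.001,-0.008,-0.002],[0.001,-0.008,-0.002],[0.001,-0.008,-0.002],[0.001,-0.008,-0.002],[0.001,-0.008,-0.002],[0.001,-0.008,-0.002]])

```text
clock: 7.35
position: [475.6, -445.5, 213.6]
ee_rot: [0.053, 0.999, 0.0, -0.001]
contact_force: [-1.0, -0.6, 0.2]
gripper_width: 49.9
grasp_force: 0.0
```

```bash
python3 -c "
from h import *
plan((474.6,-447,214),-6.2)"
```

```text
pos [ 475.6 -445.5  213.6] F [-1.  -0.6  0.2] w 49.9 t 7.3 -> travel [ 0.8 -1.6 -0.4] dr [ 0.0008 -0.0015  0.0025] to [ 474.6 -447.   214. ]
```

>>> move_arm(fingers=[40,30,22,15,10,5,5,5,5], travel=[[0,-1.5,0],[0,-1.5,0],[0,-1.5,0],[0,-1.5,0],[0,-1.5,0],[0,-1.5,0],[0,-1.5,0],[0,-1.5,0],[0,-1.5,0]], dr=[[0,0,0],[0,0,0],[0,0,0],[0,0,0],[0,0,0],[0,0,0],[0,0,0],[0,0,0],[0,0,0]])

```text
clock: 8.25
position: [475.9, -448.1, 216.8]
ee_rot: [0.053, 0.999, -0.001, 0.002]
contact_force: [0.6, 0.5, 5.2]
gripper_width: 17.0
grasp_force: 60.0
```

```bash
python3 -c "
from h import *
s=arm.read_state();print(s['position'],R.from_quat(s['ee_rot']).as_matrix().round(4),s['contact_force'],s['wrist_torque'],s['grasp_force'])
plan((474.6,-447,300),-6.2)"
```

```text
[ 475.89092517 -448.08834679  216.79352906] [[-0.9944  0.1057  0.003 ]
 [ 0.1057  0.9944 -0.0024]
 [-0.0032 -0.0021 -1.    ]] [0.63595928 0.52375083 5.17968589] [0.21565359 0.12079268 0.00803928] 59.98043596744537
pos [ 475.9 -448.1  216.8] F [0.6 0.5 5.2] w 17.0 t 8.2 -> travel [  1.1   0.8 -83.2] dr [-0.0021  0.0033  0.0024] to [ 474.6 -447.   300. ]
```

>>> move_arm(fingers=[5,5,5,5,5,5,5,5,5,5], travel=[[0,0,-4],[0,0,-10],[0,0,-20],[0,0,-32],[0,0,-45],[0,0,-60],[0,0,-75],[0,0,-85],[0,0,-90],[0,0,-90]], dr=[[0,0,0],[0,0,0],[0,0,0],[0,0,0],[0,0,0],[0,0,0],[0,0,0],[0,0,0],[0,0,0],[0,0,0]])

```text
clock: 9.25
position: [475.5, -447.8, 306.9]
ee_rot: [0.053, 0.999, -0.001, 0.002]
contact_force: [0.2, -0.8, -2.3]
gripper_width: 16.8
grasp_force: 59.0
```

```bash
python3 - <<'E'
from h import *
plan((474.6,-447,300),-6.2)
s=grab('scene'); t=grab('top')
cv2.imwrite("pics/t.png",t[:,:,::-1]);cv2.imwrite("pics/s.png",s[:,:,::-1])
crop(s,(60,220,200,380),3.7,'pics/up.png')
E
```

```text
pos [ 475.5 -447.8  306.9] F [ 0.2 -0.8 -2.3] w 16.8 t 9.2 -> travel [1.  0.7 6.9] dr [-0.0018  0.0037  0.002 ] to [ 474.6 -447.   300. ]
```

View pics/up.png

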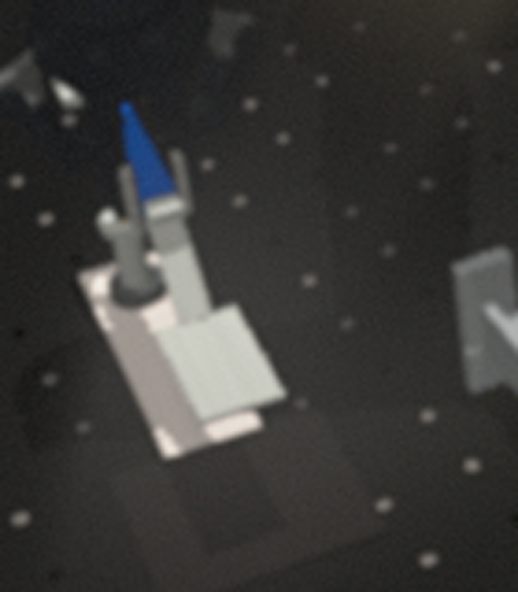

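The blade is in the air, with corners at scene px about (103,311), (124,302), (138,327) and (115,333). The peg is free.

```bash
python3 - <<'E'
from h import *
s=cv2.imread("pics/s.png")[:,:,::-1]
c=np.array([(160,335),(237,305),(287,395),(205,418)])/3.7+[60-.4,220-.4]
for z in(90,94,96.6,100):
    p=onplane("scene",c,z)[:,:2]; print(z,p.mean(0).round(1),[np.linalg.norm(p[i]-p[(i+1)%4]).round(1) for i in range(4)],np.degrees(np.arctan2(*((p[2]+p[3]-p[0]-p[1])[::-1]))).round(1))
# stand: mat corners & dark patch
m=np.array([(112,487),(310,415),(388,530)])/3.7+[59.6,219.6]; print(onplane("scene",m,4)[:,:2].round(1))
# rack edges
k=5.926; Q=lambda x,y:(185+x/k-.4,175+y/k-.4)
b=onplane("top",[Q(38,80),Q(745,38)],32)[:,:2]; print("back",b.round(1))
f=onplane("top",[Q(45,447),Q(765,402)],32)[:,:2]; print("front",f.round(1))
for z,pts in((27,[Q(80,187),Q(259,172),Q(267,352),Q(88,365)]),(27,[Q(303,162),Q(487,157),Q(490,335),Q(308,344)]),(27,[Q(538,163),Q(720,157),Q(725,338),Q(545,343)])):
    print("plate",onplane("top",pts,z)[:,:2].mean(0).round(1))
t2=lambda x,y:(320+x/3-.4,160+y/3-.4)
print("stripe ends z40",onplane("top",[t2(133,124),t2(133,238),t2(253,127),t2(253,242),t2(370,128),t2(370,244)],40)[:,:2].round(1))
print("front edge",onplane("top",[t2(57,242),t2(340,247),t2(180,246)],93)[:,:2].round(1))
print("pocket back wall top z68",onplane("top",[t2(145,116),t2(255,119),t2(375,121)],68)[:,:2].round(1))
print("walls between z68",onplane("top",[t2(193,180),t2(315,180),t2(75,180),t2(438,180)],68)[:,:2].round(1))
E
```

```text
90 [ 556.2 -454.5] [np.float64(40.3), np.float64(81.9), np.float64(38.7), np.float64(74.0)] -6.0
94 [ 561.2 -456. ] [np.float64(40.1), np.float64(81.5), np.float64(38.5), np.float64(73.5)] -6.0
96.6 [ 564.4 -457. ] [np.float64(39.9), np.float64(81.2), np.float64(38.3), np.float64(73.3)] -6.0
100 [ 568.7 -458.2] [np.float64(39.7), np.float64(80.8), np.float64(38.2), np.float64(72.9)] -6.0
[[ 511.2 -507.1]
 [ 518.5 -403. ]
 [ 624.2 -409.1]]
back [[712.2 305.9]
 [721.3  27.5]]
front [[565.1 299.7]
 [575.7  22.6]]
plate [635.6 251.9]
plate [641.  164.5]
plate [638.3  73.1]
stripe ends z40 [[ 668.   -94.5]
 [ 579.2  -91.1]
 [ 663.4 -186.1]
 [ 573.9 -181.4]
 [ 660.5 -275.9]
 [ 570.1 -270. ]]
front edge [[ 566.7  -32.8]
 [ 557.8 -237.4]
 [ 561.5 -121.4]]
pocket back wall top z68 [[ 666.3 -101.8]
 [ 662.  -184.1]
 [ 658.3 -274.3]]
walls between z68 [[ 616.2 -135.5]
 [ 614.  -226.3]
 [ 618.4  -48. ]
 [ 611.8 -318.7]]
```

```bash
cat >> h.py <<'E'
def sp(bx,by,zb,yaw):
    "plan for blade centre (bx,by), blade bottom zb"
    c,s=np.cos(np.radians(yaw)),np.sin(np.radians(yaw))
    return plan((bx-90*c,by-90*s,zb+212.8),yaw)
E
python3 -c "
from h import *
sp(515,68.7,120,2)"
```

```text
pos [ 475.3 -447.6  305.3] F [ 0.2 -0.2 -1.7] w 17.1 t 9.3 -> travel [104.4 504.9 -27.9] dr [-0.0005  0.0011 -0.1413] to [425.1  65.6 332.8]
```

>>> move_arm(fingers=[5,5,5,5,5,5,5,5,5,5], travel=[[0,0,-15],[4,20,-28],[14,60,-28],[25,105,-28],[35,150,-28],[45,195,-28],[54,240,-28],[63,285,-28],[72,330,-28],[81,370,-28]], dr=[[0,0,0],[0,0,-0.01],[0,0,-0.02],[0,0,-0.04],[0,0,-0.06],[0,0,-0.08],[0,0,-0.1],[0,0,-0.11],[0,0,-0.12],[0,0,-0.13]])

```text
clock: 10.35
position: [433.4, -69.4, 332.8]
ee_rot: [-0.012, 1.0, -0.001, 0.0]
contact_force: [1.2, 0.7, -0.9]
gripper_width: 17.1
grasp_force: 59.0
```

```bash
python3 -c "
from h import *
sp(515,68.7,120,2)"
```

```text
pos [433.4 -69.4 332.8] F [ 1.2  0.7 -0.9] w 17.1 t 10.3 -> travel [  5.  135.2  -0.2] dr [-0.0015  0.001  -0.0104] to [425.1  65.6 332.8]
```

>>> move_arm(fingers=[5,5,5,5,5,5,5,5,5,5], travel=[[1,35,0],[3,75,0],[4,110,0],[5,130,5],[5,135,20],[5,135,40],[5,135,60],[5,135,80],[5,135,90],[5,135,90]], dr=[[0,0,-0.003],[0,0,-0.006],[0,0,-0.01],[0,0,-0.01],[0,0,-0.01],[0,0,-0.01],[0,0,-0.01],[0,0,-0.01],[0,0,-0.01],[0,0,-0.01]])

```text
clock: 11.35
position: [425.6, 63.2, 241.7]
ee_rot: [-0.017, 1.0, -0.002, -0.001]
contact_force: [0.4, -0.5, -1.4]
gripper_width: 17.0
grasp_force: 59.0
```

```bash
python3 - <<'E'
from h import *
sp(515,68.7,12,2)
s=grab('scene'); t=grab('top')
cv2.imwrite("pics/t.png",t[:,:,::-1]);cv2.imwrite("pics/s.png",s[:,:,::-1])
sat=lambda lo,hi:(lambda h:(h[...,0]>=lo)&(h[...,0]<=hi)&(h[...,1]>120)&(h[...,2]>70))
for nm,lo,hi in(("amber",12,28),("green",50,85),("violet",120,145)): print(nm,rect("top",blob(t,sat(lo,hi),(190,175,320,260)),27), rect("scene",blob(s,sat(lo,hi),(320,225,465,290)),27)[0])
crop(s,(220,180,420,300),4,'pics/in.png')
E
```

```text
pos [425.6  63.2 241.7] F [ 0.4 -0.5 -1.4] w 17.0 t 11.3 -> travel [ 0.4  2.4 16.9] dr [-0.0033 -0.0019 -0.0013] to [425.1  65.6 224.8]
amber ((635.6419067382812, 252.7252960205078), (70.10881805419922, 67.5297622680664), 1.176011085510254) (636.0020141601562, 253.98587036132812)
green ((640.7368774414062, 164.75494384765625), (66.90763854980469, 66.90633392333984), 0.4049011766910553) (641.000732421875, 165.63177490234375)
violet ((638.24072265625, 72.54501342773438), (66.56330871582031, 66.69271087646484), 89.59112548828125) (638.9686889648438, 74.50174713134766)
```

View pics/in.png

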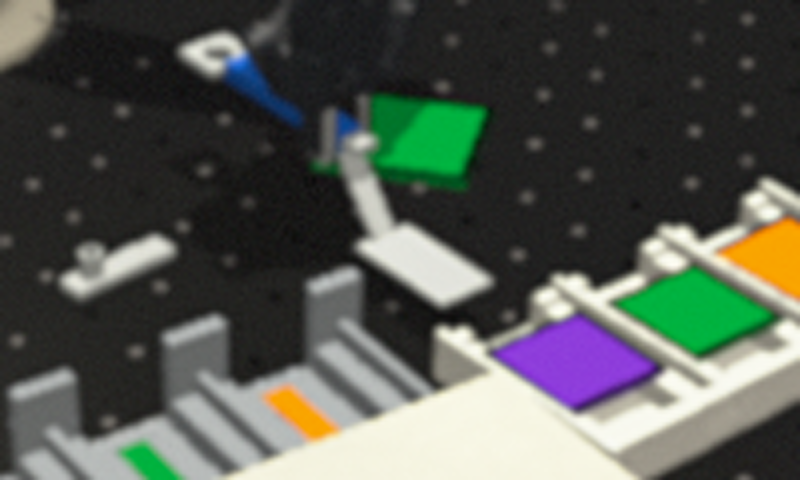

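The blade (scene px about 325,245) sits in front of the violet bay (plate at 363,270), all clear. The two views agree on the violet plate at (638.6, 73.4). Next: lower the blade, then slide it in.

>>> move_arm(fingers=[5,5,5,5,5,5], travel=[[0,2.5,5],[0,2.5,10],[0,2.5,14],[0,2.5,17],[0,2.5,17],[0,2.5,17]], dr=[[0,0,0],[0,0,0],[0,0,0],[0,0,0],[0,0,0],[0,0,0]])

```text
clock: 12.05
position: [426.0, 65.9, 226.0]
ee_rot: [-0.017, 1.0, -0.001, 0.001]
contact_force: [0.5, 0.4, -1.8]
gripper_width: 16.6
grasp_force: 59.1
```

```bash
python3 - <<'E'
from h import *
sp(515,69.1,12,2)
sp(634.6,73.3,12,2)
s=grab('scene'); 
wh=lambda h:(h[...,2]>120)&(h[...,1]<60)
c=blob(s,wh,(300,230,350,262)); print(rect("scene",c,14.5))
E
```

```text
pos [426.   65.9 226. ] F [ 0.5  0.4 -1.8] w 16.6 t 12.1 -> travel [1.  0.1 1.2] dr [-0.0015  0.0017 -0.0011] to [425.1  66.  224.8]
pos [426.   65.9 226. ] F [ 0.5  0.4 -1.8] w 16.6 t 12.1 -> travel [-118.7    0.2    1.4] dr [-0.0015  0.0017 -0.0011] to [544.7  70.2 224.8]
((484.80120849609375, 69.9535903930664), (51.72358322143555, 150.1256866455078), 85.10911560058594)
```

>>> move_arm(fingers=[5,5,5,5,5,5,5,5,5,5], travel=[[-12,0,1],[-25,0,1],[-38,0,1],[-51,0,1],[-64,0,1],[-77,0,1],[-90,0,1],[-103,0,1],[-114,0,1],[-119,0,1]], dr=[[0,0,0],[0,0,0],[0,0,0],[0,0,0],[0,0,0],[0,0,0],[0,0,0],[0,0,0],[0,0,0],[0,0,0]])

```text
clock: 13.1
position: [546.4, 70.0, 225.1]
ee_rot: [-0.017, 1.0, -0.001, 0.001]
contact_force: [-0.5, -0.1, -1.0]
gripper_width: 16.9
grasp_force: 59.1
```

```bash
python3 - <<'E'
from h import *
sp(634.6,73.3,12,2)
s=grab('scene'); 
sat=lambda lo,hi:(lambda h:(h[...,0]>=lo)&(h[...,0]<=hi)&(h[...,1]>120)&(h[...,2]>70))
print(rect("scene",blob(s,sat(120,145),(320,225,465,290)),27))
E
```

```text
pos [546.4  70.  225.1] F [-0.5 -0.1 -1. ] w 16.9 t 13.1 -> travel [1.7 0.2 0.3] dr [-0.0013  0.0027 -0.0014] to [544.7  70.2 224.8]
((638.630615234375, 74.48523712158203), (72.06783294677734, 67.65547180175781), 2.0709707736968994)
```

>>> move_arm(fingers=[5,5,5,5,5,5,5,5,5,5], travel=[[1.5,0,-2],[1.5,0,-4],[1.5,0,-6],[1.5,0,-8],[1.5,0,-10],[1.5,0,-13],[1.5,0,-17],[1.5,0,-21],[1.5,0,-25],[1.5,0,-28]], dr=[[0,0,0],[0,0,0],[0,0,0],[0,0,0],[0,0,0],[0,0,0],[0,0,0],[0,0,0],[0,0,0],[0,0,0]])

```text
clock: 14.15
position: [543.4, 70.0, 253.7]
ee_rot: [-0.017, 1.0, -0.001, 0.001]
contact_force: [0.4, 0.4, -1.8]
gripper_width: 16.9
grasp_force: 59.0
```

```bash
python3 - <<'E'
from h import *
sp(634.6,73.3,115,2)
s=grab('scene'); 
sat=lambda lo,hi:(lambda h:(h[...,0]>=lo)&(h[...,0]<=hi)&(h[...,1]>120)&(h[...,2]>70))
print(rect("scene",blob(s,sat(120,145),(320,205,465,290)),40.5+7.5))
crop(s,(260,190,460,310),3,'pics/lift.png')
E
```

```text
pos [543.4  70.  253.7] F [ 0.4  0.4 -1.8] w 16.9 t 14.2 -> travel [ -1.4   0.1 -74.1] dr [-0.0013  0.0023 -0.0011] to [544.7  70.2 327.8]
((639.5003051757812, 71.25973510742188), (77.48880767822266, 72.19012451171875), 89.77420043945312)
```

View pics/lift.png

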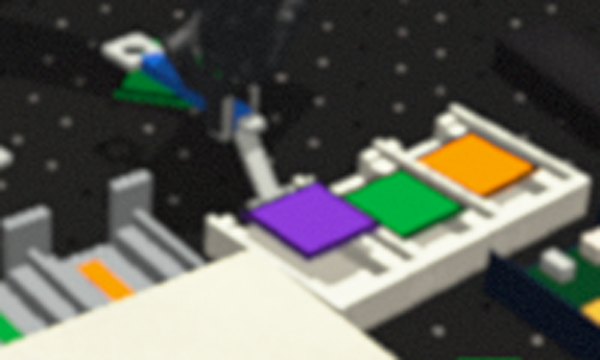

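The violet plate sits level on the blade at scene px (363,263), clear of the rack. I'll raise it.

>>> move_arm(fingers=[5,5,5,5,5,5,5,5,5,5], travel=[[0,0,-3],[0,0,-9],[0,0,-18],[0,0,-28],[0,0,-39],[0,0,-50],[0,0,-60],[0,0,-68],[0,0,-73],[0,0,-75]], dr=[[0,0,0],[0,0,0],[0,0,0],[0,0,0],[0,0,0],[0,0,0],[0,0,0],[0,0,0],[0,0,0],[0,0,0]])

```text
clock: 15.2
position: [543.2, 70.1, 328.8]
ee_rot: [-0.017, 1.0, -0.001, 0.001]
contact_force: [-0.3, -0.2, -2.9]
gripper_width: 16.7
grasp_force: 59.0
```

```bash
python3 - <<'E'
from h import *
sp(609.5,-272.9,115,-2.7)
E
```

```text
pos [543.2  70.1 328.8] F [-0.3 -0.2 -2.9] w 16.7 t 15.2 -> travel [  35.1 -337.7    1.3] dr [-0.001   0.0026  0.0809] to [ 519.6 -268.7  327.8]
```

>>> move_arm(fingers=[5,5,5,5,5,5,5,5,5,5], travel=[[0.6,-6,0],[1.6,-16,0],[3,-30,0],[5,-48,0],[7,-68,0],[9,-88,0],[11,-108,0],[13,-128,0],[15,-148,0],[17,-168,0]], dr=[[0,0,0],[0,0,0],[0,0,0],[0,0,0],[0,0,0],[0,0,0],[0,0,0],[0,0,0],[0,0,0],[0,0,0]])

```text
clock: 16.2
position: [531.3, -100.3, 328.1]
ee_rot: [-0.016, 1.0, -0.001, 0.0]
contact_force: [0.5, 0.2, -1.8]
gripper_width: 16.6
grasp_force: 59.0
```

>>> move_arm(fingers=[5,5,5,5,5,5,5,5,5,5], travel=[[2,-20,0],[4,-40,0],[6,-60,0],[8,-80,0],[10,-100,0],[12,-120,0],[14,-138,0],[16,-153,0],[17.5,-164,0],[18,-169,0]], dr=[[0,0,0.006],[0,0,0.014],[0,0,0.024],[0,0,0.034],[0,0,0.044],[0,0,0.054],[0,0,0.064],[0,0,0.072],[0,0,0.078],[0,0,0.081]])

```text
clock: 17.2
position: [519.2, -269.2, 328.4]
ee_rot: [0.024, 1.0, -0.001, 0.001]
contact_force: [-0.4, 0.0, -1.8]
gripper_width: 16.7
grasp_force: 59.0
```

```bash
cat >> h.py <<'E'
sat=lambda lo,hi:(lambda h:(h[...,0]>=lo)&(h[...,0]<=hi)&(h[...,1]>110)&(h[...,2]>60))
HUE={"amber":(12,28),"green":(50,85),"violet":(120,145)}
def plate(im,cam,name,roi,z): return rect(cam,blob(im,sat(*HUE[name]),roi),z)
E
python3 - <<'E'
from h import *
sp(609.5,-272.9,115,-2.7)
z=arm.read_state()["position"][2]-212.8+7.5
s=grab('scene');print(z,plate(s,"scene","violet",(150,220,330,400),z))
crop(s,(150,220,350,370),3,'pics/ov.png')
E
```

```text
pos [ 519.2 -269.2  328.4] F [-0.4  0.  -1.8] w 16.7 t 17.2 -> travel [-0.4  0.5  0.6] dr [-0.0012  0.0014 -0.0017] to [ 519.6 -268.7  327.8]
123.08866098796659 ((615.559326171875, -275.95513916015625), (76.96900177001953, 78.13629150390625), 86.42739868164062)
```

View pics/ov.png

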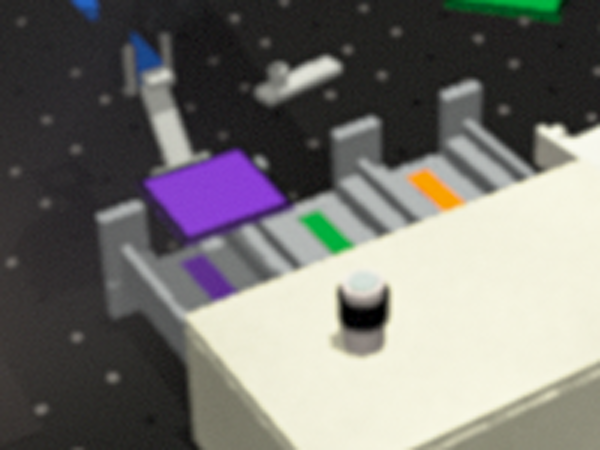

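The plate, at scene px (221,285), is over the violet bay behind the front. I'll nudge 1 mm left and lower.

>>> move_arm(fingers=[5,5,5,5,5,5,5,5,5,5], travel=[[0,1,2],[0,1.3,6],[0,1.3,12],[0,1.3,19],[0,1.3,26],[0,1.3,33],[0,1.3,39],[0,1.3,44],[0,1.3,47],[0,1.3,48]], dr=[[0,0,0],[0,0,0],[0,0,0],[0,0,0],[0,0,0],[0,0,0],[0,0,0],[0,0,0],[0,0,0],[0,0,0]])

```text
clock: 18.25
position: [519.7, -266.7, 280.2]
ee_rot: [0.024, 1.0, -0.001, 0.001]
contact_force: [0.2, -0.0, -1.5]
gripper_width: 16.7
grasp_force: 59.0
```

```bash
python3 - <<'E'
from h import *
sp(609.5,-272.0,48,-2.7)
z=arm.read_state()["position"][2]-212.8+7.5
s=grab('scene');print(z,plate(s,"scene","violet",(150,220,330,400),z))
crop(s,(170,240,310,345),4,'pics/ov2.png')
E
```

```text
pos [ 519.7 -266.7  280.2] F [ 0.2 -0.  -1.5] w 16.7 t 18.2 -> travel [ 0.1 -1.  19.4] dr [-0.0012  0.0014 -0.0001] to [ 519.6 -267.8  260.8]
74.9207331996198 ((616.03955078125, -272.4335021972656), (71.39187622070312, 76.120361328125), 85.73326110839844)
```

View pics/ov2.png

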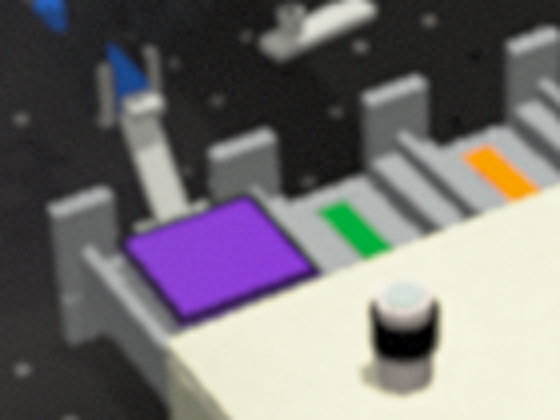

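The plate is just over the pocket between its walls. I'll lower it onto the ledges and then withdraw.

>>> move_arm(fingers=[5,5,5,5,5,5,5,5,5,5], travel=[[0,-0.5,2],[0,-0.7,5],[0,-0.7,8],[0,-0.7,10],[0,-0.7,12],[0,-0.7,14],[0,-0.7,16],[0,-0.7,18],[0,-0.7,19.5],[0,-0.7,20]], dr=[[0,0,0],[0,0,0],[0,0,0],[0,0,0],[0,0,0],[0,0,0],[0,0,0],[0,0,0],[0,0,0],[0,0,0]])

```text
clock: 19.3
position: [519.8, -267.4, 260.5]
ee_rot: [0.024, 1.0, -0.001, 0.001]
contact_force: [-0.0, -0.3, -0.7]
gripper_width: 17.1
grasp_force: 59.0
```

```bash
python3 - <<'E'
from h import *
sp(609.5,-272.0,48,-2.7)
s=grab('scene');print(plate(s,"scene","violet",(150,220,330,400),61))
crop(s,(170,240,310,345),4,'pics/ov3.png')
E
```

```text
pos [ 519.8 -267.4  260.5] F [-0.  -0.3 -0.7] w 17.1 t 19.3 -> travel [ 0.2 -0.3 -0.3] dr [-0.0013  0.0018 -0.0001] to [ 519.6 -267.8  260.8]
((608.565185546875, -271.6338806152344), (72.38434600830078, 63.700889587402344), 86.84236145019531)
```

View pics/ov3.png

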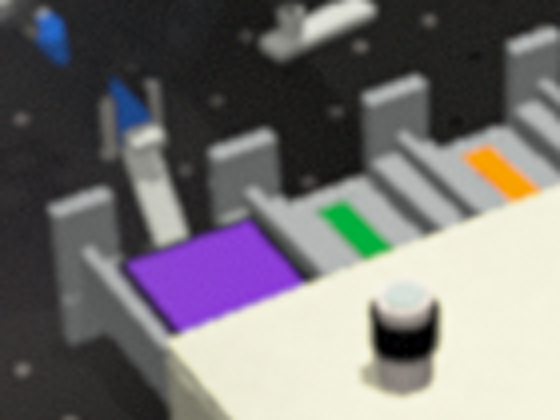

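The plate is down between the pocket walls at scene px (223,309). I'll withdraw the blade through the cut-out.

>>> move_arm(fingers=[5,5,5,5,5,5,5,5,5,5], travel=[[3,0,0.5],[9,0,0.5],[18,0,0.5],[30,0,0.5],[44,0,0.5],[60,0,0.5],[78,0,0.5],[96,0,0.5],[110,0,0.5],[116,0,0.5]], dr=[[0,0,0],[0,0,0],[0,0,0],[0,0,0],[0,0,0],[0,0,0],[0,0,0],[0,0,0],[0,0,0],[0,0,0]])

```text
clock: 20.35
position: [402.0, -261.8, 260.1]
ee_rot: [0.024, 1.0, -0.001, 0.001]
contact_force: [0.1, 0.3, -1.3]
gripper_width: 16.6
grasp_force: 59.0
```

>>> move_arm(fingers=[5,5,5,5,5], travel=[[0,0,-15],[0,0,-35],[0,0,-55],[0,0,-68],[0,0,-72]], dr=[[0,0,0],[0,0,0],[0,0,0],[0,0,0],[0,0,0]])

```text
clock: 20.85
position: [404.2, -262.0, 333.6]
ee_rot: [0.023, 1.0, -0.001, 0.003]
contact_force: [0.0, 0.2, -1.8]
gripper_width: 17.1
grasp_force: 59.1
```

```bash
python3 - <<'E'
from h import *
t=grab("top");s=grab("scene");cv2.imwrite("pics/t.png",t[:,:,::-1])
print(plate(t,"top","violet",(330,150,480,260),61),plate(s,"scene","violet",(150,220,330,400),61))
for n in("green","amber"):print(n,plate(t,"top",n,(190,175,320,260),27),plate(s,"scene",n,(320,225,465,290),27)[0])
sp(515,160.5,120,2)
E
```

```text
((615.1776123046875, -271.4651794433594), (67.80916595458984, 67.77975463867188), 85.908935546875) ((608.944580078125, -271.43243408203125), (71.54066467285156, 63.94693374633789), 85.97787475585938)
green ((640.9705810546875, 165.02902221679688), (67.4332046508789, 67.2860107421875), 1.215705156326294) (640.951416015625, 165.2651824951172)
amber ((635.476806640625, 253.11849975585938), (69.86341094970703, 69.01146697998047), 3.787121534347534) (636.2689208984375, 253.27992248535156)
pos [ 403.8 -261.8  332.3] F [-0.2 -0.4 -2.3] w 16.7 t 20.9 -> travel [ -1.4 419.7  -1.1] dr [-0.0017  0.0033 -0.0821] to [425.1 157.4 332.8]
```

Violet is laid at (615,-271.5) with the right apparent size for ledge height. Next is green.

>>> move_arm(fingers=[5,5,5,5,5,5,5,5,5,5], travel=[[0,20,0],[0,60,0],[0,105,0],[0,150,0],[0,195,0],[-0.5,240,0],[-0.5,285,0],[-1,330,0],[-1,375,0],[-1.5,410,0]], dr=[[0,0,0],[0,0,-0.008],[0,0,-0.018],[0,0,-0.028],[0,0,-0.038],[0,0,-0.05],[0,0,-0.06],[0,0,-0.07],[0,0,-0.078],[0,0,-0.082]])

```text
clock: 21.95
position: [424.2, 149.9, 330.5]
ee_rot: [-0.018, 1.0, -0.001, 0.0]
contact_force: [1.0, -0.4, -1.0]
gripper_width: 16.4
grasp_force: 59.1
```

```bash
python3 - <<'E'
from h import *
sp(515,160.6,12,2)
E
```

```text
pos [424.2 149.9 330.5] F [ 1.  -0.4 -1. ] w 16.4 t 21.9 -> travel [ -1.    7.7 105.7] dr [-0.002   0.0009  0.0018] to [425.1 157.5 224.8]
```

>>> move_arm(fingers=[5,5,5,5,5,5,5,5,5], travel=[[-1,7.5,6],[-1,7.5,20],[-1,7.5,38],[-1,7.5,56],[-1,7.5,74],[-1,7.5,90],[-1,7.5,100],[-1,7.5,105],[-1,7.5,105]], dr=[[0,0,0],[0,0,0],[0,0,0],[0,0,0],[0,0,0],[0,0,0],[0,0,0],[0,0,0],[0,0,0]])

```text
clock: 22.85
position: [425.5, 154.7, 225.7]
ee_rot: [-0.017, 1.0, -0.001, 0.0]
contact_force: [0.1, -0.2, -2.1]
gripper_width: 17.0
grasp_force: 59.2
```

```bash
python3 - <<'E'
from h import *
sp(637,165,12,2)
E
```

```text
pos [425.5 154.7 225.7] F [ 0.1 -0.2 -2.1] w 17.0 t 22.9 -> travel [-121.7    3.     1. ] dr [-0.0026  0.0004 -0.0004] to [547.1 161.9 224.8]
```

>>> move_arm(fingers=[5,5,5,5,5,5,5,5,5,5], travel=[[-10,2,1],[-24,3,1],[-38,3,1],[-52,3,1],[-66,3,1],[-80,3,1],[-94,3,1],[-106,3,1],[-116,3,1],[-120,3,1]], dr=[[0,0,0],[0,0,0],[0,0,0],[0,0,0],[0,0,0],[0,0,0],[0,0,0],[0,0,0],[0,0,0],[0,0,0]])

```text
clock: 23.85
position: [546.5, 162.3, 225.8]
ee_rot: [-0.017, 1.0, -0.0, 0.001]
contact_force: [-0.4, 0.7, -2.2]
gripper_width: 17.0
grasp_force: 59.2
```

```bash
python3 - <<'E'
from h import *
sp(637,165,12,2)
s=grab("scene");print(plate(s,"scene","green",(320,225,465,290),27))
E
```

```text
pos [546.5 162.3 225.8] F [-0.4  0.7 -2.2] w 17.0 t 23.9 -> travel [-0.5 -0.4  1. ] dr [-0.001   0.0029 -0.0004] to [547.1 161.9 224.8]
((640.9495849609375, 165.26416015625), (72.42265319824219, 67.69898986816406), 1.4609496593475342)
```

Green is unmoved with the blade under it. I'll lift.

>>> move_arm(fingers=[5,5,5,5,5,5,5,5,5,5], travel=[[0,0,-2],[0,0,-4],[0,0,-6],[0,0,-8],[0,0,-10],[0,0,-13],[0,0,-17],[0,0,-22],[0,0,-28],[0,0,-34]], dr=[[0,0,0],[0,0,0],[0,0,0],[0,0,0],[0,0,0],[0,0,0],[0,0,0],[0,0,0],[0,0,0],[0,0,0]])

```text
clock: 24.9
position: [545.4, 162.2, 260.2]
ee_rot: [-0.017, 1.0, -0.001, 0.001]
contact_force: [0.7, 1.1, -2.7]
gripper_width: 16.8
grasp_force: 59.1
```

>>> move_arm(fingers=[5,5,5,5,5,5,5,5,5,5], travel=[[0,0,-6],[0,0,-13],[0,0,-21],[0,0,-30],[0,0,-39],[0,0,-48],[0,0,-56],[0,0,-63],[0,0,-67],[0,0,-69]], dr=[[0,0,0],[0,0,0],[0,0,0],[0,0,0],[0,0,0],[0,0,0],[0,0,0],[0,0,0],[0,0,0],[0,0,0]])

```text
clock: 25.9
position: [545.2, 162.3, 329.0]
ee_rot: [-0.017, 1.0, -0.001, 0.001]
contact_force: [-0.1, -0.4, -3.4]
gripper_width: 16.5
grasp_force: 59.1
```

```bash
python3 - <<'E'
from h import *
z=arm.read_state()["position"][2]-212.8+7.5
s=grab("scene");print(z,plate(s,"scene","green",(320,150,465,290),z))
sp(614,-183,115,-2.7)
E
```

```text
123.74155673629878 ((642.922119140625, 161.06591796875), (79.05699920654297, 84.10740661621094), 2.9067490100860596)
pos [545.2 162.4 329.1] F [ 0.1  0.7 -3. ] w 16.9 t 25.9 -> travel [  33.  -340.2    1.6] dr [-0.0011  0.0024  0.082 ] to [ 524.1 -178.8  327.8]
```

>>> move_arm(fingers=[5,5,5,5,5,5,5,5,5,5], travel=[[0.6,-6,0],[1.6,-16,0],[3,-30,0],[5,-48,0],[7,-68,0],[9,-88,0],[11,-108,0],[13,-128,0],[15,-148,0],[17,-168,0]], dr=[[0,0,0],[0,0,0],[0,0,0],[0,0,0],[0,0,0],[0,0,0],[0,0,0],[0,0,0],[0,0,0],[0,0,0]])

```text
clock: 26.95
position: [533.4, -8.4, 328.8]
ee_rot: [-0.017, 1.0, -0.001, 0.001]
contact_force: [-0.0, -0.4, -2.4]
gripper_width: 16.8
grasp_force: 59.1
```

>>> move_arm(fingers=[5,5,5,5,5,5,5,5,5,5], travel=[[2,-20,0],[4,-40,0],[6,-60,0],[8,-80,0],[10,-100,0],[12,-120,0],[14,-138,0],[15.5,-154,0],[16.5,-166,0],[17,-172,0]], dr=[[0,0,0.006],[0,0,0.014],[0,0,0.024],[0,0,0.034],[0,0,0.044],[0,0,0.054],[0,0,0.064],[0,0,0.072],[0,0,0.078],[0,0,0.082]])

```text
clock: 27.95
position: [522.4, -180.3, 329.0]
ee_rot: [0.025, 1.0, -0.001, 0.001]
contact_force: [-0.6, 0.3, -2.2]
gripper_width: 16.4
grasp_force: 59.1
```

```bash
python3 - <<'E'
from h import *
z=arm.read_state()["position"][2]-212.8+7.5
s=grab("scene");print(z,plate(s,"scene","green",(180,215,360,330),z))
print(plate(s,"scene","violet",(150,220,330,400),61))
sp(613,-183,48,-2.7)
E
```

```text
123.65894756485625 ((619.3921508789062, -186.45823669433594), (71.46275329589844, 79.1260757446289), 85.28791046142578)
((614.5571899414062, -277.0697326660156), (67.37831115722656, 52.18333435058594), 88.6478271484375)
pos [ 522.5 -180.4  329. ] F [ 0.4 -0.1 -2.7] w 16.8 t 28.0 -> travel [-0.4  1.7 68.1] dr [-0.0015  0.0016 -0.0022] to [ 523.1 -178.8  260.8]
```

>>> move_arm(fingers=[5,5,5,5,5,5,5,5,5,5], travel=[[0,1,2],[0,1.3,6],[0,1.3,12],[0,1.3,19],[0,1.3,26],[0,1.3,33],[0,1.3,39],[0,1.3,44],[0,1.3,47],[0,1.3,48]], dr=[[0,0,0],[0,0,0],[0,0,0],[0,0,0],[0,0,0],[0,0,0],[0,0,0],[0,0,0],[0,0,0],[0,0,0]])

```text
clock: 29.0
position: [523.2, -177.5, 280.6]
ee_rot: [0.024, 1.0, -0.001, 0.001]
contact_force: [0.6, -0.9, -2.6]
gripper_width: 16.6
grasp_force: 59.1
```

```bash
python3 - <<'E'
from h import *
z=arm.read_state()["position"][2]-212.8+7.5
s=grab("scene");print(z,plate(s,"scene","green",(180,215,360,330),z))
sp(613,-183,48,-2.7)
E
```

```text
75.33537587699215 ((620.3179321289062, -184.99020385742188), (72.41209411621094, 76.7637710571289), 86.90721893310547)
pos [ 523.2 -177.5  280.7] F [-0.  -0.4 -2.5] w 16.7 t 29.1 -> travel [ 0.1 -1.3 19.9] dr [-0.0013  0.0016 -0.0001] to [ 523.1 -178.8  260.8]
```

>>> move_arm(fingers=[5,5,5,5,5,5,5,5,5,5], travel=[[0,0,2],[0,0,5],[0,0,8],[0,0,10],[0,0,12],[0,0,14],[0,0,16],[0,0,18],[0,0,19.5],[0,0,20]], dr=[[0,0,0],[0,0,0],[0,0,0],[0,0,0],[0,0,0],[0,0,0],[0,0,0],[0,0,0],[0,0,0],[0,0,0]])

```text
clock: 30.05
position: [523.3, -177.5, 260.9]
ee_rot: [0.024, 1.0, -0.001, 0.001]
contact_force: [-0.1, 0.2, -2.1]
gripper_width: 17.0
grasp_force: 59.2
```

```bash
python3 - <<'E'
from h import *
s=grab("scene")
c=blob(s,sat(*HUE["green"]),(180,215,360,330)); print(rect("scene",c,61))
# left(-y) / right corners in pixels vs expected for seated plate at yaw -2.7
q=cv2.boxPoints(cv2.minAreaRect(c.astype(np.float32))); print(q.round(1).tolist())
d=R.from_euler('z',-2.7,degrees=True).apply(np.array([[-34,-34,0],[-34,34,0],[34,34,0],[34,-34,0]]))+[618,-183.5,61]
print(proj("scene",d).round(1).tolist())
for i in(0,1): print(c[c[:,0].argmin()],c[c[:,1].argmin()],c[c[:,0].argmax()]);break
sp(613,-183,48,-2.7)
E
```

```text
((612.9296875, -182.55165100097656), (70.5933609008789, 64.88822937011719), 85.81806945800781)
[[240.5, 289.6000061035156], [277.3999938964844, 276.0], [284.5, 295.29998779296875], [247.60000610351562, 308.8999938964844]]
[[240.0, 290.9], [268.6, 280.2], [286.2, 296.6], [256.9, 308.2]]
[241 290] [267 281] [284 294]
pos [ 523.3 -177.5  260.9] F [-0.1  0.4 -1.1] w 16.6 t 30.1 -> travel [ 0.1 -1.3  0.1] dr [-0.0013  0.0019 -0.0001] to [ 523.1 -178.8  260.8]
```

Green corners (241,290) and (267,281) match a plate seated on its ledges. I'll withdraw.

>>> move_arm(fingers=[5,5,5,5,5,5,5,5,5,5], travel=[[3,0,0.5],[9,0,0.5],[18,0,0.5],[30,0,0.5],[44,0,0.5],[60,0,0.5],[78,0,0.5],[96,0,0.5],[110,0,0.5],[116,0,0.5]], dr=[[0,0,0],[0,0,0],[0,0,0],[0,0,0],[0,0,0],[0,0,0],[0,0,0],[0,0,0],[0,0,0],[0,0,0]])

```text
clock: 31.1
position: [405.1, -171.9, 260.4]
ee_rot: [0.024, 1.0, -0.001, 0.0]
contact_force: [0.5, 0.4, -2.0]
gripper_width: 16.3
grasp_force: 59.2
```

>>> move_arm(fingers=[5,5,5,5,5], travel=[[0,0,-15],[0,0,-35],[0,0,-55],[0,0,-68],[0,0,-72]], dr=[[0,0,0],[0,0,0],[0,0,0],[0,0,0],[0,0,0]])

```text
clock: 31.6
position: [407.4, -171.9, 333.9]
ee_rot: [0.023, 1.0, -0.001, 0.003]
contact_force: [0.1, -0.0, -2.0]
gripper_width: 17.2
grasp_force: 59.2
```

```bash
python3 - <<'E'
from h import *
t=grab("top");s=grab("scene")
for n in("violet","green"):print(n,plate(t,"top",n,(330,150,480,260),61),plate(s,"scene",n,(150,220,330,400),61)[0])
print("amber",plate(t,"top","amber",(190,175,320,260),27),plate(s,"scene","amber",(320,225,465,290),27)[0])
sp(515,249,120,2)
E
```

```text
violet ((624.1402587890625, -278.0682678222656), (68.81396484375, 67.2427749633789), 88.58512878417969) (614.5571899414062, -277.0697326660156)
green ((618.5439453125, -182.28216552734375), (65.49524688720703, 67.77896118164062), 86.7276382446289) (612.8346557617188, -182.54470825195312)
amber ((635.5831298828125, 253.12582397460938), (69.64989471435547, 69.01181030273438), 3.786180019378662) (636.0826416015625, 253.99073791503906)
pos [ 407.1 -171.9  332.7] F [ 0.7  0.5 -2.5] w 16.9 t 31.7 -> travel [  1.8 418.1  -0.6] dr [-0.0013  0.0033 -0.0822] to [425.1 245.9 332.8]
```

Violet has shifted from (615,-271.5) to (624,-278), so this was the announced knock. I'll check by triangulation whether it still lies flat in its bay.

```bash
python3 - <<'E'
from h import *
t=grab("top");s=grab("scene")
def fit(p): 
    l=cv2.fitLine(p.astype(np.float32),cv2.DIST_HUBER,0,.01,.01).ravel(); return l
def corners(im,n,roi):
    c=blob(im,sat(*HUE[n]),roi); return c
for n in("green","violet"):
    ct=corners(t,n,(330,150,480,260)); cs=corners(s,n,(150,220,330,400))
    # top view: front edge = larger rows; corners bottom-left(+y) and bottom-right(-y)
    a=[ct[(ct@[-1,1]).argmax()],ct[(ct@[1,1]).argmax()],ct[(ct@[-1,-1]).argmax()],ct[(ct@[1,-1]).argmax()]]
    b=[cs[(cs@[0.3,-1]).argmax()],cs[(cs@[-1,-.3]).argmax()]]
    print(n,"top corners",[x.tolist() for x in a],"scene",[x.tolist() for x in b])
    for i in(0,1): print(tri(a[i],b[i]))
    print([onplane("top",a[i],61)[0,:2].round(1).tolist() for i in range(4)])
    e=s.copy()
E
```

```text
green top corners [[390, 232], [419, 233], [390, 204], [419, 206]] scene [[271, 281], [241, 290]]
(array([ 590.11279755, -147.01699728,   60.96766937]), np.float64(3.4378636093973958))
(array([ 584.31097426, -213.51709213,   63.42251475]), np.float64(1.681520355392867))
[[589.2, -148.5], [585.3, -213.2], [653.7, -151.5], [647.4, -216.7]]
violet top corners [[432, 229], [461, 230], [432, 201], [461, 202]] scene [[231, 298], [201, 310]]
(array([ 593.2907332 , -243.07091898,   61.85704627]), np.float64(0.7592349327418298))
(array([ 589.82724722, -308.68234414,   60.03407761]), np.float64(0.6405642851197152))
[[593.7, -242.9], [589.8, -308.2], [658.4, -246.9], [654.6, -312.9]]
```

Violet lies flat at z≈61 in its pocket, so no mending is needed. Next is amber.

>>> move_arm(fingers=[5,5,5,5,5,5,5,5,5,5], travel=[[0,20,0],[0,60,0],[0,105,0],[0,150,0],[0.5,195,0],[0.5,240,0],[1,285,0],[1,330,0],[1.5,375,0],[2,410,0]], dr=[[0,0,0],[0,0,-0.008],[0,0,-0.018],[0,0,-0.028],[0,0,-0.038],[0,0,-0.05],[0,0,-0.06],[0,0,-0.07],[0,0,-0.078],[0,0,-0.082]])

```text
clock: 32.8
position: [424.3, 240.2, 330.7]
ee_rot: [-0.018, 1.0, -0.001, 0.0]
contact_force: [0.8, -0.1, -1.0]
gripper_width: 16.7
grasp_force: 59.2
```

```bash
python3 - <<'E'
from h import *
sp(515,249.2,12,2)
E
```

```text
pos [424.3 240.2 330.7] F [ 0.8 -0.1 -1. ] w 16.7 t 32.8 -> travel [ -0.9   6.1 105.9] dr [-0.0026  0.0008  0.0017] to [425.1 246.1 224.8]
```

>>> move_arm(fingers=[5,5,5,5,5,5,5,5,5], travel=[[-1,8.5,6],[-1,8.5,20],[-1,8.5,38],[-1,8.5,56],[-1,8.5,74],[-1,8.5,90],[-1,8.5,100],[-1,8.5,105],[-1,8.5,105]], dr=[[0,0,0],[0,0,0],[0,0,0],[0,0,0],[0,0,0],[0,0,0],[0,0,0],[0,0,0],[0,0,0]])

```text
clock: 33.7
position: [425.4, 245.8, 226.1]
ee_rot: [-0.017, 1.0, -0.001, 0.0]
contact_force: [0.1, 0.9, -1.9]
gripper_width: 16.6
grasp_force: 59.3
```

```bash
python3 - <<'E'
from h import *
sp(631.8,253.3,12,2)
E
```

```text
pos [425.4 245.8 226.1] F [ 0.1  0.9 -1.9] w 16.6 t 33.7 -> travel [-116.5    0.3    1.3] dr [-0.0028  0.0006 -0.0004] to [541.9 250.2 224.8]
```

>>> move_arm(fingers=[5,5,5,5,5,5,5,5,5,5], travel=[[-10,0,1],[-24,0,1],[-38,0,1],[-52,0,1],[-66,0,1],[-80,0,1],[-92,0,1],[-104,0,1],[-112,0,1],[-115,0,1]], dr=[[0,0,0],[0,0,0],[0,0,0],[0,0,0],[0,0,0],[0,0,0],[0,0,0],[0,0,0],[0,0,0],[0,0,0]])

```text
clock: 34.7
position: [541.3, 250.1, 226.0]
ee_rot: [-0.017, 1.0, -0.001, 0.001]
contact_force: [-0.6, 0.3, -1.3]
gripper_width: 16.9
grasp_force: 59.3
```

```bash
python3 - <<'E'
from h import *
sp(631.8,253.3,12,2)
s=grab("scene");print(plate(s,"scene","amber",(320,215,465,290),27))
E
```

```text
pos [541.3 250.1 226. ] F [-0.6  0.3 -1.3] w 16.9 t 34.7 -> travel [-0.6 -0.   1.2] dr [-0.0012  0.0022 -0.0006] to [541.9 250.2 224.8]
((636.0465698242188, 254.08328247070312), (75.8351058959961, 69.85226440429688), 3.194916248321533)
```

>>> move_arm(fingers=[5,5,5,5,5,5,5,5,5,5], travel=[[0,0,-2],[0,0,-4],[0,0,-6],[0,0,-8],[0,0,-10],[0,0,-13],[0,0,-17],[0,0,-22],[0,0,-28],[0,0,-34]], dr=[[0,0,0],[0,0,0],[0,0,0],[0,0,0],[0,0,0],[0,0,0],[0,0,0],[0,0,0],[0,0,0],[0,0,0]])

```text
clock: 35.75
position: [540.4, 250.2, 260.6]
ee_rot: [-0.017, 1.0, -0.001, 0.001]
contact_force: [-0.0, -0.2, -3.3]
gripper_width: 16.4
grasp_force: 59.2
```

>>> move_arm(fingers=[5,5,5,5,5,5,5,5,5,5], travel=[[0,0,-6],[0,0,-13],[0,0,-21],[0,0,-30],[0,0,-39],[0,0,-48],[0,0,-56],[0,0,-63],[0,0,-67],[0,0,-69]], dr=[[0,0,0],[0,0,0],[0,0,0],[0,0,0],[0,0,0],[0,0,0],[0,0,0],[0,0,0],[0,0,0],[0,0,0]])

```text
clock: 36.75
position: [540.2, 250.3, 329.4]
ee_rot: [-0.017, 1.0, -0.001, 0.001]
contact_force: [0.6, -0.0, -2.8]
gripper_width: 16.8
grasp_force: 59.2
```

```bash
python3 - <<'E'
from h import *
z=arm.read_state()["position"][2]-212.8+7.5
s=grab("scene");print(z,plate(s,"scene","amber",(320,150,465,290),z))
sp(617,-93,115,-2.7)
E
```

```text
124.13375703191684 ((637.9609375, 247.56439208984375), (83.28233337402344, 86.67086791992188), 5.313704967498779)
pos [540.2 250.3 329.5] F [ 0.6  0.2 -1.4] w 17.3 t 36.8 -> travel [  24.9 -338.4    2. ] dr [-0.001   0.0023  0.0819] to [527.1 -88.8 327.8]
```

>>> move_arm(fingers=[5,5,5,5,5,5,5,5,5,5], travel=[[0.5,-6,0],[1,-16,0],[2,-30,0],[4,-48,0],[5,-68,0],[7,-88,0],[8,-108,0],[10,-128,0],[11,-148,0],[13,-168,0]], dr=[[0,0,0],[0,0,0],[0,0,0],[0,0,0],[0,0,0],[0,0,0],[0,0,0],[0,0,0],[0,0,0],[0,0,0]])

```text
clock: 37.8
position: [532.7, 79.7, 329.4]
ee_rot: [-0.017, 1.0, -0.001, 0.001]
contact_force: [0.2, 0.5, -2.9]
gripper_width: 16.6
grasp_force: 59.2
```

>>> move_arm(fingers=[5,5,5,5,5,5,5,5,5,5], travel=[[1,-20,0],[3,-40,0],[4,-60,0],[6,-80,0],[7,-100,0],[9,-120,0],[10,-137,0],[11,-152,0],[12,-163,0],[12.5,-168,0]], dr=[[0,0,0.008],[0,0,0.018],[0,0,0.03],[0,0,0.043],[0,0,0.056],[0,0,0.069],[0,0,0.082],[0,0,0.092],[0,0,0.099],[0,0,0.102]])

```text
clock: 38.8
position: [526.1, -87.7, 329.4]
ee_rot: [0.034, 0.999, -0.001, 0.001]
contact_force: [0.3, -0.3, -1.9]
gripper_width: 16.7
grasp_force: 59.2
```

```bash
python3 - <<'E'
from h import *
z=arm.read_state()["position"][2]-212.8+7.5
s=grab("scene");print(z,plate(s,"scene","amber",(200,195,400,330),z))
for n in("violet","green"):print(n,plate(s,"scene",n,(150,220,330,400),61)[0])
sp(617,-93,115,-3.9)
E
```

```text
124.12665003677535 ((625.0626220703125, -98.50371551513672), (82.2206039428711, 84.96726989746094), 88.7411880493164)
violet (614.5571899414062, -277.0697326660156)
green (612.9296875, -182.55165100097656)
pos [526.1 -87.7 329.4] F [ 0.8  0.5 -3.1] w 17.0 t 38.9 -> travel [-1.   0.9  1.6] dr [-0.0014  0.0018 -0.0007] to [527.2 -86.9 327.8]
```

>>> move_arm(fingers=[5,5,5,5,5,5,5,5,5,5], travel=[[0,0.7,2],[0,0.7,6],[0,0.7,12],[0,0.7,19],[0,0.7,26],[0,0.7,33],[0,0.7,39],[0,0.7,44],[0,0.7,47],[0,0.7,48]], dr=[[0,0,0],[0,0,0],[0,0,0],[0,0,0],[0,0,0],[0,0,0],[0,0,0],[0,0,0],[0,0,0],[0,0,0]])

```text
clock: 39.85
position: [526.5, -85.8, 281.0]
ee_rot: [0.034, 0.999, -0.001, 0.001]
contact_force: [-1.0, 1.4, -1.6]
gripper_width: 16.7
grasp_force: 59.2
```

```bash
python3 - <<'E'
from h import *
z=arm.read_state()["position"][2]-212.8+7.5
s=grab("scene")
br=lambda h:(h[...,0]>=12)&(h[...,0]<=28)&(h[...,1]>110)&(h[...,2]>150)
c=blob(s,br,(200,195,400,330));print(z,rect("scene",c,z))
print(c[c[:,0].argmin()],c[c[:,1].argmin()],c[c[:,0].argmax()],c[c[:,1].argmax()])
t=grab("top");c=blob(t,sat(12,28),(330,150,480,260));print(rect("top",c,z))
sp(617,-93,48,-3.9)
E
```

```text
75.71911307542484 ((625.9371948242188, -94.60330200195312), (71.38446044921875, 80.81416320800781), 87.80473327636719)
[278 271] [303 261] [321 276] [298 289]Traceback (most recent call last):
  File "<stdin>", line 7, in <module>
  File "h.py", line 26, in blob
    return max(c,key=cv2.contourArea)[:,0,:]+[x0,y0]
           ~~~^^^^^^^^^^^^^^^^^^^^^^^
ValueError: max() iterable argument is empty
```

```bash
python3 - <<'E'
from h import *
c=onplane("scene",[(278,271),(303,261),(321,276),(298,289)],75.7)[:,:2]; print(c.round(1).tolist(),c.mean(0))
d=R.from_euler('z',-2.7,degrees=True).apply(np.array([[-34,-34,0],[-34,34,0],[34,34,0],[34,-34,0]]))+[622,-93.3,75.7]
print(proj("scene",d).round(1).tolist())
sp(617,-93,48,-3.9)
E
```

```text
[[587.0, -124.8], [587.6, -59.8], [654.5, -62.9], [662.8, -128.4]] [622.9714201  -93.95749552]
[[277.5, 271.0], [304.3, 261.1], [322.6, 276.4], [295.3, 287.1]]
pos [526.6 -85.8 281.4] F [-0.3  0.3 -2.4] w 16.9 t 40.0 -> travel [-0.6 -1.  20.6] dr [-0.0013  0.002   0.0009] to [527.2 -86.9 260.8]
```

Its corners match within about 1 px. I'll lower it and check.

>>> move_arm(fingers=[5,5,5,5,5,5,5,5,5,5], travel=[[0,0,2],[0,0,5],[0,0,8],[0,0,10],[0,0,12],[0,0,14],[0,0,16],[0,0,18],[0,0,19.5],[0,0,20.5]], dr=[[0,0,0],[0,0,0],[0,0,0],[0,0,0],[0,0,0],[0,0,0],[0,0,0],[0,0,0],[0,0,0],[0,0,0]])

```text
clock: 40.95
position: [526.7, -85.8, 260.9]
ee_rot: [0.034, 0.999, -0.001, 0.001]
contact_force: [-0.6, -0.4, -1.8]
gripper_width: 16.6
grasp_force: 59.2
```

```bash
python3 - <<'E'
from h import *
s=grab("scene")
br=lambda h:(h[...,0]>=12)&(h[...,0]<=28)&(h[...,1]>110)&(h[...,2]>150)
c=blob(s,br,(200,195,400,330))
print(c[c[:,0].argmin()],c[c[:,1].argmin()],c[c[:,0].argmax()],c[c[:,1].argmax()])
d=R.from_euler('z',-2.7,degrees=True).apply(np.array([[-34,-34,0],[-34,34,0],[34,34,0],[34,-34,0]]))+[622,-93.3,61]
print(proj("scene",d).round(1).tolist())
sp(617,-93,48,-3.9)
E
```

```text
[279 276] [302 267] [320 281] [293 291]
[[277.6, 276.7], [304.2, 266.7], [322.5, 282.1], [295.3, 292.9]]
pos [526.6 -85.8 260.7] F [ 0.3 -0.2 -2.4] w 16.8 t 41.0 -> travel [-0.7 -1.  -0.1] dr [-0.0013  0.0018  0.0009] to [527.2 -86.9 260.8]
```

>>> move_arm(fingers=[5,5,5,5,5,5,5,5,5,5], travel=[[3,0,0.5],[9,0,0.5],[18,-0.5,0.5],[30,-0.5,0.5],[44,-1,0.5],[60,-1,0.5],[78,-1.5,0.5],[96,-2,0.5],[110,-2,0.5],[116,-2,0.5]], dr=[[0,0,0],[0,0,0],[0,0,0],[0,0,0],[0,0,0],[0,0,0],[0,0,0],[0,0,0],[0,0,0],[0,0,0]])

```text
clock: 42.0
position: [408.5, -80.2, 260.3]
ee_rot: [0.034, 0.999, -0.001, 0.0]
contact_force: [0.0, 0.1, -1.2]
gripper_width: 16.5
grasp_force: 59.3
```

>>> move_arm(fingers=[5,5,5,5,5,5], travel=[[5,0,-15],[15,0,-35],[15,0,-55],[15,0,-68],[15,0,-72],[15,0,-72]], dr=[[0,0,0],[0,0,0],[0,0,0],[0,0,0],[0,0,0],[0,0,0]])

```text
clock: 42.6
position: [395.5, -78.9, 332.5]
ee_rot: [0.034, 0.999, -0.0, 0.002]
contact_force: [-0.4, -0.2, -2.1]
gripper_width: 16.9
grasp_force: 59.3
```

```bash
python3 - <<'E'
from h import *
t=grab("top");s=grab("scene")
for n in HUE:
    try: print(n,plate(t,"top",n,(330,150,480,260),61),plate(s,"scene",n,(150,220,330,400),61)[0])
    except ValueError: print(n,"hidden in top")
    c=blob(s,sat(*HUE[n]),(150,220,330,400)); print(c[c[:,0].argmin()],c[c[:,1].argmin()])
cv2.imwrite("pics/t.png",t[:,:,::-1]);cv2.imwrite("pics/s.png",s[:,:,::-1])
plan((0,0,0),-2.7)
E
```

```text
amber ((625.132080078125, -91.97941589355469), (67.51358032226562, 74.03443908691406), 88.13772583007812) (616.4631958007812, -92.3256607055664)
[278 276] [301 267]
green ((618.5082397460938, -182.28012084960938), (65.49524688720703, 67.85051727294922), 86.7276382446289) (612.8182373046875, -182.54708862304688)
[241 290] [267 281]
violet ((624.1373901367188, -278.06817626953125), (68.81396484375, 67.23690032958984), 88.58512878417969) (614.5571899414062, -277.0697326660156)
[201 310] [230 298]
pos [395.3 -78.9 331.5] F [-0.7 -0.6 -1. ] w 17.1 t 42.7 -> travel [399.9  52.6 331.2] dr [-0.0014  0.0006 -0.0203] to [0 0 0]
```

All three are in. I'll bring the blade tip in front of the drawer's solid lower front, below the amber cut-out and beside the bar handle, and push.

>>> move_arm(fingers=[5,5,5,5,5,5,5,5,5], travel=[[0,-2,5],[0,-4,15],[0,-4,30],[0,-4,46],[0,-4,62],[0,-4,76],[0,-4,85],[0,-4,89],[0,-4,89]], dr=[[0,0,-0.01],[0,0,-0.02],[0,0,-0.02],[0,0,-0.02],[0,0,-0.02],[0,0,-0.02],[0,0,-0.02],[0,0,-0.02],[0,0,-0.02]])

```text
clock: 43.6
position: [395.5, -83.1, 242.5]
ee_rot: [0.024, 1.0, -0.001, 0.0]
contact_force: [-0.0, 0.2, -1.7]
gripper_width: 16.8
grasp_force: 59.3
```

>>> move_arm(fingers=[5,5,5,5,5,5,5,5,5,5], travel=[[-8,0,0],[-17,0,0],[-26,0,0],[-32,0,0],[-37,0,0],[-42,0,0],[-47,0,0],[-52,0,0],[-57,0,0],[-62,0,0]], dr=[[0,0,0],[0,0,0],[0,0,0],[0,0,0],[0,0,0],[0,0,0],[0,0,0],[0,0,0],[0,0,0],[0,0,0]])

```text
clock: 44.6
position: [457.4, -86.1, 243.0]
ee_rot: [0.024, 1.0, -0.001, 0.0]
contact_force: [-2.9, -0.1, -0.9]
gripper_width: 16.8
grasp_force: 59.4
```

```bash
python3 - <<'E'
from h import *
t=grab("top");s=grab("scene")
for n in("violet","green"): print(n,plate(t,"top",n,(330,130,480,260),61),plate(s,"scene",n,(150,220,330,400),61)[0])
sp(645,-93,30,-2.7)
E
```

```text
violet ((642.7250366210938, -279.1444396972656), (68.19284057617188, 68.03422546386719), 88.12619018554688) (624.6280517578125, -277.174072265625)
green ((637.3582763671875, -183.27548217773438), (65.66960144042969, 66.87600708007812), 86.69976043701172) (622.9979858398438, -183.31082153320312)
pos [458.3 -85.9 243.3] F [-1.   0.  -1.6] w 16.6 t 44.7 -> travel [-96.8   1.7   0.8] dr [-0.0013  0.0031  0.    ] to [555.1 -88.8 242.8]
```

>>> move_arm(fingers=[5,5,5,5,5,5,5,5,5,5], travel=[[-4,0,0],[-9,0,0],[-14,0,0],[-19,0,0],[-24,0,0],[-29,0,0],[-34,0,0],[-39,0,0],[-44,0,0],[-49,0,0]], dr=[[0,0,0],[0,0,0],[0,0,0],[0,0,0],[0,0,0],[0,0,0],[0,0,0],[0,0,0],[0,0,0],[0,0,0]])

```text
clock: 45.7
position: [506.8, -88.3, 243.4]
ee_rot: [0.024, 1.0, -0.001, 0.001]
contact_force: [-2.0, -1.0, -0.6]
gripper_width: 16.9
grasp_force: 59.4
```

>>> move_arm(fingers=[5,5,5,5,5,5,5,5,5,5], travel=[[-4,0,0],[-9,0,0],[-14,0,0],[-19,0,0],[-24,0,0],[-28,0,0],[-32,0,0],[-35,0,0],[-38,0,0],[-40,0,0]], dr=[[0,0,0],[0,0,0],[0,0,0],[0,0,0],[0,0,0],[0,0,0],[0,0,0],[0,0,0],[0,0,0],[0,0,0]])

```text
clock: 46.7
position: [546.6, -90.2, 243.5]
ee_rot: [0.024, 1.0, -0.001, 0.001]
contact_force: [-2.5, -0.4, -1.1]
gripper_width: 16.8
grasp_force: 59.4
```

```bash
python3 - <<'E'
from h import *
sp(645,-93,30,-2.7)
E
```

```text
pos [546.6 -90.2 243.5] F [-2.5 -0.4 -1.1] w 16.8 t 46.7 -> travel [-8.4  1.8  0.7] dr [-0.0013  0.0021 -0.0001] to [555.1 -88.8 242.8]
```

>>> move_arm(fingers=[5,5,5,5,5,5,5], travel=[[-1,0,0],[-2,0,0],[-3,0,0],[-4,0,0],[-5,0,0],[-6,0,0],[-7,0,0]], dr=[[0,0,0],[0,0,0],[0,0,0],[0,0,0],[0,0,0],[0,0,0],[0,0,0]])

```text
clock: 47.4
position: [553.4, -90.5, 243.5]
ee_rot: [0.024, 1.0, -0.001, 0.001]
contact_force: [-2.9, 0.1, -0.5]
gripper_width: 17.0
grasp_force: 59.4
```

>>> move_arm(fingers=[5,5,5,5], travel=[[-1,0,0],[-2,0,0],[-3,0,0],[-3,0,0]], dr=[[0,0,0],[0,0,0],[0,0,0],[0,0,0]])

```text
clock: 47.8
position: [556.6, -90.6, 243.5]
ee_rot: [0.024, 1.0, -0.001, 0.001]
contact_force: [-2.9, -0.1, -1.1]
gripper_width: 16.6
grasp_force: 59.3
```

>>> move_arm(fingers=[5,5,5,5], travel=[[-1,0,0],[-2,0,0],[-3,0,0],[-3,0,0]], dr=[[0,0,0],[0,0,0],[0,0,0],[0,0,0]])

```text
clock: 48.2
position: [558.7, -90.8, 243.3]
ee_rot: [0.024, 1.0, -0.001, -0.0]
contact_force: [-4.8, -0.6, 1.6]
gripper_width: 16.8
grasp_force: 59.7
```

```bash
python3 - <<'E'
from h import *
plan((0,0,0),-2.7)
E
```

```text
pos [558.7 -90.8 243.3] F [-4.8 -0.6  1.6] w 16.8 t 48.2 -> travel [562.1  64.6 243.7] dr [-0.0015 -0.0009 -0.0003] to [0 0 0]
```

Force is rising, so it is near the stop. A little more.

>>> move_arm(fingers=[5,5,5,5], travel=[[-0.5,0,0],[-1,0,0],[-2,0,0],[-2,0,0]], dr=[[0,0,0],[0,0,0],[0,0,0],[0,0,0]])

```text
clock: 48.6
position: [559.5, -90.9, 243.0]
ee_rot: [0.024, 1.0, -0.001, -0.002]
contact_force: [-7.7, 1.0, 2.3]
gripper_width: 16.5
grasp_force: 59.9
```

>>> move_arm(fingers=[5,5,5,5,5,5,5,5,5,5], travel=[[5,0,0],[20,0,0],[40,0,0],[65,0,0],[90,0,0],[110,0,-20],[120,0,-45],[120,0,-70],[120,0,-85],[120,0,-85]], dr=[[0,0,0],[0,0,0],[0,0,0],[0,0,0],[0,0,0],[0,0,0],[0,0,0],[0,0,0],[0,0,0],[0,0,0]])

```text
clock: 49.6
position: [442.8, -84.7, 331.2]
ee_rot: [0.023, 1.0, -0.0, 0.006]
contact_force: [0.3, -0.3, -2.1]
gripper_width: 16.8
grasp_force: 59.3
```

```bash
python3 - <<'E'
from h import *
t=grab("top");s=grab("scene");cv2.imwrite("pics/t.png",t[:,:,::-1]);cv2.imwrite("pics/s.png",s[:,:,::-1])
a=cv2.resize(t[150:270,320:540,::-1],(550,300),interpolation=cv2.INTER_CUBIC)
b=cv2.resize(s[180:380,70:320,::-1],(375,300),interpolation=cv2.INTER_CUBIC)
b2=cv2.resize(s[180:300,180:330,::-1],(425,300)[::1],interpolation=cv2.INTER_CUBIC)
cv2.imwrite("pics/fin.png",np.vstack([np.hstack([a,np.zeros((300,250,3),np.uint8)]),np.hstack([b,b2])]))
sp(564.2,-457,100,-6.1)
E
```

```text
pos [441.6 -84.9 328.3] F [ 0.1 -0.2 -2.8] w 16.7 t 49.7 -> travel [ -50.1 -360.6   15.9] dr [-0.0003  0.0044  0.0593] to [ 474.7 -447.4  312.8]
```

View pics/fin.png

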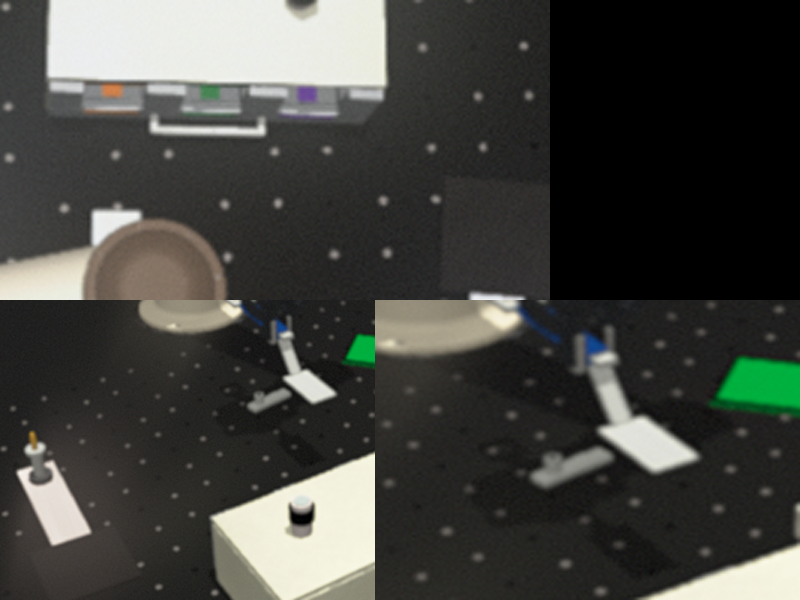

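The drawer is home, with its front flush to the cabinet. The blade at scene px (277,238) is held straight, and the brass peg's tip is at scene px (92,269). I'll check the blade and peg numbers.

```bash
python3 - <<'E'
from h import *
c=[(259.4,234),(276.4,226.4),(294,243.2),(278.8,248.8)]
for z in(116,118,120):
    p=onplane("scene",c,z)[:,:2];print(z,p.mean(0).round(1),np.degrees(np.arctan2(*((p[2]+p[3]-p[0]-p[1])[::-1]))).round(1))
print("peg",onplane("scene",[(92,268.7)],82), onplane("top",[(320+505/2.5,150+297/2.5)],0))
t=cv2.imread("pics/t.png")[:,:,::-1]
print(proj("top",[[360,-435,82],[360,-435,56]]),proj("scene",[[360,-435,82],[360,-435,56]]))
s=cv2.imread("pics/s.png")[:,:,::-1]
br=lambda h:(h[...,0]>=10)&(h[...,0]<=28)&(h[...,1]>100)&(h[...,2]>60)
for n,im,r in(("scene",s,(80,255,110,300)),("top",t,(510,310,545,350))):
    try: q=blob(im,br,r); print(n,q.min(0),q.max(0))
    except ValueError: print(n,"none")
E
```

```text
116 [531. -88.] -3.4
118 [533.7 -89.8] -3.4
120 [536.4 -91.6] -3.4
peg [[ 363.14147426 -433.82182497   82.        ]] [[ 507.17141707 -460.02210555    0.        ]]
[[528.15624062 330.77376301]
 [524.32341693 331.43055164]] [[ 90.85801557 268.19011266]
 [ 93.02005348 278.47418635]]
scene [ 89 267] [ 94 278]
top [525 331] [527 332]
```

>>> move_arm(fingers=[5,5,5,5,5,5,5,5,5,5], travel=[[-2,-15,0],[-7,-50,2],[-12,-90,4],[-18,-132,6],[-24,-174,8],[-30,-216,10],[-36,-258,12],[-42,-300,14],[-48,-340,16],[-51,-361,16]], dr=[[0,0,0.005],[0,0,0.01],[0,0,0.018],[0,0,0.026],[0,0,0.034],[0,0,0.042],[0,0,0.048],[0,0,0.053],[0,0,0.057],[0,0,0.059]])

```text
clock: 50.7
position: [475.1, -451.1, 309.6]
ee_rot: [0.054, 0.999, -0.0, -0.0]
contact_force: [-0.8, 0.5, -2.1]
gripper_width: 17.0
grasp_force: 59.3
```

>>> move_arm(fingers=[5,5,5], travel=[[0,0,10],[0,0,20],[0,0,20]], dr=[[0,0,0],[0,0,0],[0,0,0]])

```text
clock: 51.0
position: [474.7, -446.9, 289.2]
ee_rot: [0.053, 0.999, 0.001, -0.002]
contact_force: [0.6, 0.6, -1.5]
gripper_width: 16.7
grasp_force: 59.3
```

```bash
python3 - <<'E'
from h import *
plan((475.6,-447.9,262),-6.1)
z=arm.read_state()["position"][2]-212.8+2.5
s=grab("scene");h=cv2.cvtColor(s,cv2.COLOR_RGB2HSV)
e=R.from_euler('z',-6.1,degrees=True).apply([[-40,-20,0],[-40,20,0],[40,20,0],[40,-20,0]])+[564.9,-457.4,z]
q=proj("scene",e);print(q.round(1).tolist())
m=blob(s,lambda h:(h[...,2]>140)&(h[...,1]<60),(95,285,150,370));print(m[m[:,0].argmax()],m[m[:,1].argmax()])
E
```

```text
pos [ 474.7 -446.9  289.2] F [ 0.6  0.6 -1.5] w 16.7 t 51.0 -> travel [-1.1 -1.  27.2] dr [ 0.0023 -0.0035  0.0004] to [ 475.6 -447.9  262. ]
[[103.6, 316.8], [125.2, 309.9], [138.8, 334.0], [116.3, 341.6]]
[137 333] [105 343]
```

>>> move_arm(fingers=[5,5,5,5,5,5], travel=[[-1,-1,8],[-1,-1,16],[-1,-1,24],[-1,-1,28],[-1,-1,28],[-1,-1,28]], dr=[[0,0,0],[0,0,0],[0,0,0],[0,0,0],[0,0,0],[0,0,0]])

```text
clock: 51.65
position: [476.3, -449.3, 264.9]
ee_rot: [0.053, 0.999, -0.001, 0.001]
contact_force: [0.1, -0.2, -1.9]
gripper_width: 17.1
grasp_force: 59.3
```

```bash
python3 - <<'E'
from h import *
plan((475.8,-448.0,216.8),-6.1)
st=arm.read_state();z=st["position"][2]-212.8
d=np.array([np.cos(np.radians(-6.1)),np.sin(np.radians(-6.1))]);eye=np.r_[st["position"][:2]-115*d,z+58]
print(eye,"px",proj("top",eye),proj("scene",eye))
t=grab("top");s=grab("scene")
c=blob(t,lambda h:(h[...,2]>130)&(h[...,1]<60),(512,318,552,350));print(rect("top",c,z+58))
crop(s,(70,240,170,350),5,"pics/x.png")
br=lambda h:(h[...,0]>=10)&(h[...,0]<=28)&(h[...,1]>90)&(h[...,2]>50)
for n,im,r in(("scene",s,(80,255,110,300)),("top",t,(510,310,545,350))):
    try: q=blob(im,br,r); print(n,q.min(0),q.max(0))
    except ValueError: print(n,"none")
E
```

```text
pos [ 476.3 -449.3  264.9] F [ 0.1 -0.2 -1.9] w 17.1 t 51.6 -> travel [ 0.8  1.3 48.1] dr [-0.0014  0.0021  0.0004] to [ 475.8 -448.   216.8]
[ 361.98416491 -437.09144136  110.07862687] px [[533.35454091 329.05039386]] [[ 87.8006603 257.5998384]]
((353.04345703125, -422.8084411621094), (64.86100006103516, 65.42850494384766), 85.67288208007812)
scene none
top none
```

>>> move_arm(fingers=[5,5,5,5,5,5,5], travel=[[0.5,1.3,4],[0.5,1.3,10],[0.5,1.3,16],[0.5,1.3,22],[0.5,1.3,28],[0.5,1.3,32],[0.5,1.3,32]], dr=[[0,0,0],[0,0,0],[0,0,0],[0,0,0],[0,0,0],[0,0,0],[0,0,0]])

```text
clock: 52.45
position: [475.7, -447.9, 231.8]
ee_rot: [0.053, 0.999, -0.0, 0.0]
contact_force: [-0.2, 0.3, -2.2]
gripper_width: 17.1
grasp_force: 59.3
```

```bash
python3 - <<'E'
from h import *
plan((475.8,-448.0,216.8),-6.1)
s=grab("scene");t=grab("top")
br=lambda h:(h[...,0]>=10)&(h[...,0]<=28)&(h[...,1]>90)&(h[...,2]>50)
for n,im,r in(("scene",s,(80,255,110,300)),("top",t,(510,310,545,350))):
    try: q=blob(im,br,r); print(n,q.min(0),q.max(0))
    except ValueError: print(n,"none")
E
```

```text
pos [ 475.7 -447.9  231.8] F [-0.2  0.3 -2.2] w 17.1 t 52.5 -> travel [-0.1 -0.1 15. ] dr [-0.0004  0.0004  0.0001] to [ 475.8 -448.   216.8]
scene none
top [525 330] [528 332]
```

The peg tip shows in the eye (top px 526,331) with no contact force. I'll set it down.

>>> move_arm(fingers=[5,5,5,5,5,5,5,5], travel=[[0,0,3],[0,0,6],[0,0,9],[0,0,11],[0,0,13],[0,0,14],[0,0,15],[0,0,15]], dr=[[0,0,0],[0,0,0],[0,0,0],[0,0,0],[0,0,0],[0,0,0],[0,0,0],[0,0,0]])

```text
clock: 53.35
position: [475.9, -448.0, 217.7]
ee_rot: [0.053, 0.999, -0.001, 0.001]
contact_force: [0.2, 1.2, -2.3]
gripper_width: 16.7
grasp_force: 59.3
```

>>> move_arm(fingers=[5,5,5,5], travel=[[0,0,0.5],[0,0,1],[0,0,1.5],[0,0,1.5]], dr=[[0,0,0],[0,0,0],[0,0,0],[0,0,0]])

```text
clock: 53.75
position: [476.0, -448.0, 216.8]
ee_rot: [0.053, 0.999, -0.001, 0.001]
contact_force: [-1.0, 0.5, 1.8]
gripper_width: 16.9
grasp_force: 59.7
```

>>> move_arm(fingers=[14,20,28,38,48,50,50,50], travel=[[0,0,0],[0,0,0],[0,0,0],[0,0,0],[0,0,0],[0,0,0],[0,0,0],[0,0,0]], dr=[[0,0,0],[0,0,0],[0,0,0],[0,0,0],[0,0,0],[0,0,0],[0,0,0],[0,0,0]])

```text
clock: 54.55
position: [476.0, -448.0, 216.3]
ee_rot: [0.053, 0.999, -0.001, 0.001]
contact_force: [1.2, -1.1, -0.4]
gripper_width: 49.9
grasp_force: 0.0
```

>>> move_arm(fingers=[50,50,50,50,50,50,50,50,50,50], travel=[[0,0,-3],[0,0,-8],[0,0,-20],[0,0,-40],[0,0,-65],[0,0,-95],[20,10,-120],[60,30,-140],[100,50,-150],[120,60,-150]], dr=[[0,0,0],[0,0,0],[0,0,0],[0,0,0],[0,0,0],[0,0,0],[0,0,0],[0,0,0],[0,0,0],[0,0,0]])

```text
clock: 55.55
position: [360.2, -374.0, 369.2]
ee_rot: [0.053, 0.999, -0.002, 0.003]
contact_force: [1.6, -0.7, 0.9]
gripper_width: 50.3
grasp_force: 0.0
```

```bash
python3 - <<'E'
from h import *
print(arm.read_state()["position"],arm.read_state()["contact_force"])
t=grab("top");s=grab("scene")
b=lambda h:(h[...,0]>95)&(h[...,0]<125)&(h[...,1]>130)&(h[...,2]>60); wh=lambda h:(h[...,2]>130)
br=lambda h:(h[...,0]>=10)&(h[...,0]<=28)&(h[...,1]>90)&(h[...,2]>50)
for f,a in((lambda:rect("top",blob(t,wh,(500,222,540,262)),6.5),"blade top"),(lambda:rect("top",blob(t,b,(495,250,545,350)),66),"handle"),
 (lambda:rect("scene",blob(s,wh,(110,338,150,375)),6.5),"blade scene"),(lambda:(lambda q:(q.min(0),q.max(0)))(blob(s,br,(80,255,110,300))),"peg"),(lambda:rect("scene",blob(s,b,(80,260,130,330)),66),"handle scene")):
    try: print(a,f())
    except ValueError: print(a,"none")
s0=cv2.imread("pics/scene0.png")[:,:,::-1]
d=np.abs(s0.astype(int)-s)[260:380,70:160].max(2); print("changed px at stand",(d>60).sum())
d=np.abs(cv2.imread("pics/top0.png")[:,:,::-1].astype(int)-t).max(2)>70
n,l,st,c=cv2.connectedComponentsWithStats(d.astype(np.uint8)); print([(x[:5].tolist()) for x in st[1:] if x[4]>12])
E
```

```text
[ 360.19362044 -374.01237034  369.15292623] [ 1.627485   -0.68960924  0.94166018]
blade top ((564.4402465820312, -443.9944152832031), (66.7403564453125, 83.4312744140625), 84.67606353759766)
handle none
blade scene ((553.0143432617188, -457.2701721191406), (40.88241958618164, 103.27774810791016), 83.89330291748047)
peg (array([ 89, 267]), array([ 93, 277]))
handle scene ((437.9217224121094, -445.2391052246094), (20.618114471435547, 114.66740417480469), 84.3637466430664)
changed px at stand 41
[[339, 187, 135, 36, 3122], [466, 186, 7, 4, 19], [235, 201, 33, 33, 1049], [275, 201, 33, 33, 1051], [197, 203, 34, 35, 1051], [380, 222, 47, 9, 204], [403, 227, 217, 179, 15614], [526, 378, 114, 102, 6327], [387, 391, 71, 52, 2187], [453, 406, 71, 74, 2405], [245, 432, 50, 48, 984], [302, 436, 21, 11, 127], [324, 444, 68, 30, 832], [391, 448, 8, 12, 63], [290, 452, 13, 28, 171], [403, 463, 37, 17, 264], [395, 471, 18, 9, 92], [348, 472, 4, 8, 19]]
```

The stand view is back to its starting look, with the peg through the eye and the blade on the mat. The drawer hit its stop, and no bystander moved. Handing in.

```bash
python3 -c "
from bench import arm
print(arm.job_done())"
```

```text
the job is handed in; nothing more can be done
None
```

All three plates lie flat in the bays of their own colour, the drawer is pushed home to its stop, and the spatula is back on its stand with its eye over the peg. I handed the job in at about 56 s; no verdict came back.

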